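Pack the breaker row with spacers and hold the end clamp tight

ROBOT

A 7-joint arm with a two-finger parallel gripper is mounted at the origin on the work surface. World frame = base frame: x ahead of the robot, y to its left, z up, the work surface at z = 0. Lengths are in m, angles in rad, forces in N, time in s.
With the tool pointing down it reaches from about 0.375 to 0.925 m from the base axis. Payload 3.1 kg.
Tool frame: the origin (TCP) lies at the very end of the fingers, on their centre line; the grasp point (between the pads) lies 19 mm behind it (ctrl.pinch_z is the distance from the TCP to the grasp point, in m); z points along the fingers, y is the direction in which the jaws open and shut (so a half turn about z gives the same grasp; the last joint's range is limited). The gripper opens to 85 mm and grips with 20 to 120 N. Pads are 22 mm wide; open, the fingers measure 114 mm over their backs; the gripper's body (76 mm by 85 mm) begins 54 mm behind the grasp point. The pads swing forward as they close: fully open they stand 13 mm farther back than shut.
Start: joints at [1.239, 0.383, 0.044, 1.598, -0.018, 1.161, -0.05], TCP at [0.151, -0.632, 0.231] pointing down, gripper open.
Joint ranges: [-2.61, 2.61], [-0.41, 2.15], [-1.48, 1.57], [0, 2.5], [-1.57, 4.71], [0.05, 1.97], [-2.85, 2.85]. Speed limits (rad/s): [2.79, 2.79, 3.14, 3.14, 3.14, 3.14, 3.14].

INTERFACE

Orientations are given as a unit quaternion [x, y, z, w].
In Python, from station import ctrl, optics gives the robot as it stands.
- The arm moves only by the tool carry_out, never from a script. Its argument "deltas" is a list of rows, each an object of numbers: "dx", "dy", "dz": the shift along the tool's x, y, z in units of 40 mm (1.0 is 40 mm); "ax", "ay", "az": the turn, a rotation vector about the tool's x, y, z in degrees. In form: [{"dx": .., "dy": .., "dz": .., "ax": .., "ay": .., "az": ..}, ...]. A call has 1 to 5 rows; each row is the pose to reach, as a shift and turn from the pose commanded when the call began, along the tool's axes at that moment; what a row does not reach only later rows make up. A row lasts 1/10 s, in which the tool goes at most 50 mm and 8.59 degrees, less where a joint would pass 70% of its speed; a pose out of reach is approached as far as the arm can. A call with a gripper value outside its range is refused whole. "grip" is the gripper command: -1 is shut, 1 is fully open, values between are in proportion, set as the call begins (left out, the last holds). The fingers move at their own pace and stop on an object; "force" is the grip in N (left out, the last holds). Time passes only in rows, so rows that repeat a pose let the fingers close. It gives the time, the measured TCP pose, the force and the opening at its end, in the units of the state.
- ctrl.sense(): the state, without advancing time (a new reading comes with each control period).
- optics.capture(name): name is "scene" or "top" or "wrist"; returns a dict with "image" (420x560x3 uint8, red, green, blue), "fx", "fy", "cx", "cy" (pixels), "extrinsics" (4x4, takes a point from world to camera coordinates); the wrist camera has in their place "T_tool_cam" (4x4, takes a point from camera to tool coordinates, whose origin is the TCP and whose axes are the flange's). Camera axes: x right, y down, z forward; pixel columns grow to the right and rows downward; lengths in m; the calibration is good to about 2 mm. A picture is of the moment at which its call begins: read the wrist's pose just before it. There is no depth.
- ctrl.close_job(): hands the job in, once; it reports no verdict.
The state is a dict: "time_s": time; "joint_pos": joint angles; "qvel": joint speeds; "joint_torque": joint torques, N m; "eef_pos": TCP position; "orientation": TCP orientation; "contact_force": force on the tool from outside, world axes, zero at the start; "torque": the same for the moment, N m; "finger_gap": finger opening in m.
Only numpy, scipy, OpenCV 4.12 (cv2) and the standard library are available. Lean on these libraries where they do the work, as an engineer would, in place of code of your own. Each camera call takes 0.05 s, during which the arm holds its last target.

TASK

Take blank grey spacers from the open kit drawer and set them upright on the rail in the gap between the row of breakers and the black end clamp, enough of them that the clamp bears on them when slid up; keep unused spacers and the spare breaker in the drawer and push the drawer fully home past its catch. Then slide the clamp up until you feel it squeeze the spacers against the breakers, and finish while holding it there with steady, firm hand pressure, not letting go, so that its bolt can be tightened. Do not crush the plastic, and leave everything else on the bench where it is.

Things in the scene. Friction and masses are not known exactly. Their poses are not given: they have to be found in the camera images.
- enclosure: white steel pan of a distribution board on its back on the bench, fixed, 240 (x) by 340 (y) mm, walls 55 mm high; origin at the centre of its underside. A 35 mm wide rail runs along its y axis at x = 0, top 23 mm above the origin. A seated spacer has its origin 17 mm above this one at x = 0 (2 mm play), its y axis along the rail, and slides along it.
- breakers: row of white breakers fixed on the rail's -y half (shoulders 44, nose 70 mm above the rail). Origin on the face looking along +y into the gap, at the rail's centre line and top; axes as the enclosure's. With the clamp fully back the gap is 39 to 61 mm: mostly two spacers, at times one will do or three fit; with too few the clamp stops at its slot end without bearing.
- end_clamp: black end clamp astride the rail, slides along y only (1.2 N friction), stays where left. Origin: centre of its inner face (looks to -y) at the rail's top; its slot lets this be 100 mm (open, start 96 to 100) down to 72 mm along +y from the enclosure's origin. 14 mm thick (y), 62 mm wide up to 44 mm, above that a nose 51 mm wide (x) up to 70 mm. Push its back or grip the nose across x.
- clamp_back (a point): point on the clamp's back face (looks to +y, yellow mark), on its centre line, 60 mm above the rail's top: push here towards -y. Free from above; behind it only a low bolt and the pan's 55 mm high wall, about 55 mm away.
- kit_drawer (a joint): opening of the kit drawer in m: 0 fully home, about 0.155 to 0.175 at the start, 0.18 fully out. It slides along the x axis of the drawer unit (opens to -x, pushed home to +x) with about 1 N of friction; from 11 to 5 mm before home a sprung roller catch resists with up to about 7 N, then it draws the drawer in and keeps it home.
- drawer_unit: blue steel bench drawer unit, fixed, 240 mm (x) by 372 mm (y), 122 mm high, two drawers side by side; the +y one is the open kit drawer, the -y one stays shut. Origin at the centre of its underside, front to -x.
- drawer_front (a point): middle of the upper edge of the kit drawer's grey front panel, on its outer (-x) face, 111 mm above the bench; moves with the drawer. The panel is 172 mm wide, 102 mm high, 12 mm thick; a bar pull stands 26 mm out of it, 61 mm below this point, so above the pull the panel is free to push on.
- drawer_floor (a point): centre of the kit drawer's inner floor, 14 mm above the bench; inside 194 mm (x) by 152 mm (y), side and back walls 42 mm high above the floor, the front panel 97 mm. Moves with the drawer; axes as the drawer unit's. The spacers stand here in a row along y.
- spacer_a: grey blank spacer, loose, 30 to 65 g, upright in the kit drawer at the start: feet 6 mm deep either side of a 39 mm channel (fits over the rail), body 85 (x) by 18 (y) mm with shoulders 50 mm above the origin, then a nose 45 (x) by 18 (y) mm from 50 to 76 mm: hold it there. Origin: centre of the underside of its feet; x along the 85 mm, y through the 18 mm, z up.
- spacer_b: grey blank spacer, loose, 30 to 65 g, upright in the kit drawer at the start: feet 6 mm deep either side of a 39 mm channel (fits over the rail), body 85 (x) by 18 (y) mm with shoulders 50 mm above the origin, then a nose 45 (x) by 18 (y) mm from 50 to 76 mm: hold it there. Origin: centre of the underside of its feet; x along the 85 mm, y through the 18 mm, z up.
- spacer_c: grey blank spacer, loose, 30 to 65 g, upright in the kit drawer at the start: feet 6 mm deep either side of a 39 mm channel (fits over the rail), body 85 (x) by 18 (y) mm with shoulders 50 mm above the origin, then a nose 45 (x) by 18 (y) mm from 50 to 76 mm: hold it there. Origin: centre of the underside of its feet; x along the 85 mm, y through the 18 mm, z up.
- spare_breaker: white spare breaker with a blue lever, same shape and axes as a spacer plus a lever 8 mm high on its nose, loose, standing in the drawer among the spacers; it stays in the drawer.
- gland_nut: bystander: brass ring 32 mm across, 8 mm high, lying in the pan in front of the rail; origin under its centre.
- screwdriver: bystander: red-handled screwdriver 200 mm long, lying on the bench in front of the drawer; origin under its middle.
- tape_roll: bystander: cream tape roll 90 mm across, 24 mm high, right of the drawer; origin under its centre.
- side_cutters: bystander: orange-handled cutters 125 mm long, 12 mm high, on the bench in front of the pan; origin under the pivot.
- multimeter: bystander: yellow multimeter 150 x 75 x 36 mm, left of the pan; origin under its centre.
- screw_jar: bystander: glass jar 60 mm across, 75 mm high, left of the pan; origin under its centre.
- spirit_level: bystander: yellow spirit level 230 x 30 x 46 mm, on the bench beyond the pan; origin under its centre.
Mind the look-alikes: they are no part of the job. What is shaped like the spacer_c but purple or red is not meant.

How it is judged:
At the end, for the whole second after the job is handed in: Drawer open under 3 mm, spare breaker and unused spacers in it. Spacers taken out sit on the rail in the gap: within 4 mm of its centre, fully down, upright (0.05 rad), square (0.07 rad). The robot presses the still clamp, the clamp a spacer (over 3.5 N), a spacer the breakers (over 3 N) (value of joint kit_drawer below 0.003 m and ((x of spacer_a in the frame of enclosure between -0.004 and 0.004 m and z of spacer_a in the frame of enclosure between 0.0145 and 0.0195 m and angle between spacer_a's own z axis and vertical below 0.05 rad and angle between the y axis of spacer_a and the y axis of enclosure, either way round below 0.07 rad and y of spacer_a in the frame of breakers above 0.006 m and y of spacer_a in the frame of end_clamp below -0.006 m) or (x of spacer_a in the frame of drawer_floor between -0.095 and 0.095 m and y of spacer_a in the frame of drawer_floor between -0.077 and 0.077 m and z of spacer_a in the frame of drawer_floor between -0.004 and 0.06 m)) and ((x of spacer_b in the frame of enclosure between -0.004 and 0.004 m and z of spacer_b in the frame of enclosure between 0.0145 and 0.0195 m and angle between spacer_b's own z axis and vertical below 0.05 rad and angle between the y axis of spacer_b and the y axis of enclosure, either way round below 0.07 rad and y of spacer_b in the frame of breakers above 0.006 m and y of spacer_b in the frame of end_clamp below -0.006 m) or (x of spacer_b in the frame of drawer_floor between -0.095 and 0.095 m and y of spacer_b in the frame of drawer_floor between -0.077 and 0.077 m and z of spacer_b in the frame of drawer_floor between -0.004 and 0.06 m)) and ((x of spacer_c in the frame of enclosure between -0.004 and 0.004 m and z of spacer_c in the frame of enclosure between 0.0145 and 0.0195 m and angle between spacer_c's own z axis and vertical below 0.05 rad and angle between the y axis of spacer_c and the y axis of enclosure, either way round below 0.07 rad and y of spacer_c in the frame of breakers above 0.006 m and y of spacer_c in the frame of end_clamp below -0.006 m) or (x of spacer_c in the frame of drawer_floor between -0.095 and 0.095 m and y of spacer_c in the frame of drawer_floor between -0.077 and 0.077 m and z of spacer_c in the frame of drawer_floor between -0.004 and 0.06 m)) and x of spare_breaker in the frame of drawer_floor between -0.095 and 0.095 m and y of spare_breaker in the frame of drawer_floor between -0.077 and 0.077 m and z of spare_breaker in the frame of drawer_floor between -0.004 and 0.06 m and (contact force between end_clamp and spacer_a above 3.5 N or contact force between end_clamp and spacer_b above 3.5 N or contact force between end_clamp and spacer_c above 3.5 N) and (contact force between breakers and spacer_a above 3 N or contact force between breakers and spacer_b above 3 N or contact force between breakers and spacer_c above 3 N) and contact force between any of the fingers, the arm and end_clamp above 3.5 N and linear speed of end_clamp below 0.01 m/s); the arm keeps its last pose, push and grip.
It fails at once if a bystander on the bench or in the pan is shifted by more than 30 mm (distance of any of gland_nut, screwdriver, tape_roll, side_cutters, multimeter, screw_jar, spirit_level from where it was at the start of the episode above 0.03 m).
It fails at once if the plastic is crushed: the clamp is pressed on a spacer with more than 60 N (contact force between end_clamp and spacer_a above 60 N or contact force between end_clamp and spacer_b above 60 N or contact force between end_clamp and spacer_c above 60 N).
It fails at once if the spare breaker is lifted out of the drawer (z of spare_breaker in the frame of drawer_floor above 0.06 m).
It also fails if it takes over 72 s, if anything falls off the work surface, if the arm or the gripper's body presses on something with over 40 N, if the wrist force passes 120 N, or if a joint passes its speed limit or range.

## Working session

There is one attempt and no reset: what is moved stays moved. The work goes in short steps, Python scripts to look and compute and a tool call to move; the robot and the scene stay as the last step left them, time stands still between calls to the robot, and variables do not carry over. Pictures are saved under pics/ and viewed, and the job is handed in when it is done.

Besides the shell and the picture viewer there is one more tool, called after "Request:" in YAML: its name, and indented under it one key for each argument. carry_out: Moves the arm, as the interface text tells. Its arguments: {"type":"object","properties":{"deltas":{"type":"array","items":{"type":"object","properties":{"dx":{"type":"number"},"dy":{"type":"number"},"dz":{"type":"number"},"ax":{"type":"number"},"ay":{"type":"number"},"az":{"type":"number"}}}},"grip":{"type":"number"},"force":{"type":"number"}},"required":["deltas"]}

```bash
ls; mkdir -p pics; python3 - <<'E'
from station import ctrl, optics
import cv2,numpy as np
print(ctrl.sense())
for n in ["scene","top","wrist"]:
    c=optics.capture(n)
    cv2.imwrite(f"pics/{n}0.png",c["image"][:,:,::-1])
    np.savez(f"pics/{n}0.npz",**c)
    print(n,c["fx"],c["cx"],c["cy"],np.round(c.get("extrinsics",c.get("T_tool_cam")),3))
E
```

```text
pics
{'time_s': 0.0, 'joint_pos': array([ 1.23922655,  0.38385452,  0.04382852,  1.59961353, -0.01787274,
        1.16119581, -0.04991626]), 'qvel': array([ 3.79395255e-04,  1.12693803e-03, -9.70472027e-05,  3.24886676e-04,
        7.07438164e-04,  5.24127534e-05, -4.54220913e-05]), 'joint_torque': array([-5.76108832e-04, -4.33464503e+01,  1.02459535e+00, -2.49516964e+01,
        1.07055946e-02,  1.12326784e-02,  1.16666459e-05]), 'eef_pos': array([ 0.15033549, -0.63138654,  0.22985616]), 'orientation': array([ 9.93171249e-01,  1.16657942e-01, -2.39246091e-04, -1.31797008e-03]), 'contact_force': array([ 0.62876326, -0.55164979, -0.08240473]), 'torque': array([0.02525906, 0.01489703, 0.05056096]), 'finger_gap': 0.08575368302531587}
scene 432.22524041016027 281.86814355478464 209.52716628345533 [[-0.302  0.953 -0.015  0.13 ]
 [ 0.659  0.197 -0.726 -0.289]
 [-0.689 -0.229 -0.688  1.631]
 [ 0.     0.     0.     1.   ]]
top 477.671450036102 278.7434659117864 212.99005940175263 [[ 1.700e-02 -1.000e+00 -1.000e-03  3.300e-02]
 [-9.880e-01 -1.700e-02 -1.550e-01  5.680e-01]
 [ 1.550e-01  4.000e-03 -9.880e-01  1.222e+00]
 [ 0.000e+00  0.000e+00  0.000e+00  1.000e+00]]
wrist 314.0037408447424 279.6276736248487 213.660407549107 [[ 0.    -0.953 -0.302  0.076]
 [ 1.    -0.     0.001  0.001]
 [-0.001 -0.302  0.953 -0.142]
 [ 0.     0.     0.     1.   ]]
```

View pics/scene0.png

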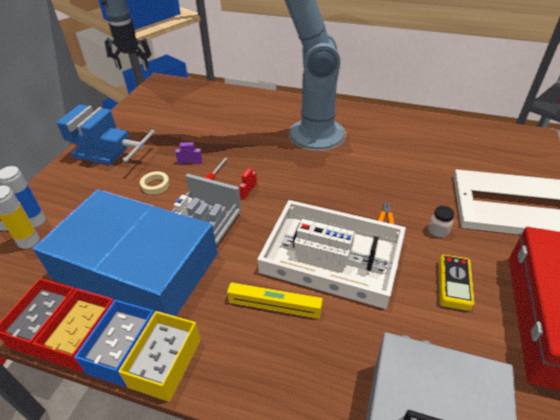

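View pics/top0.png

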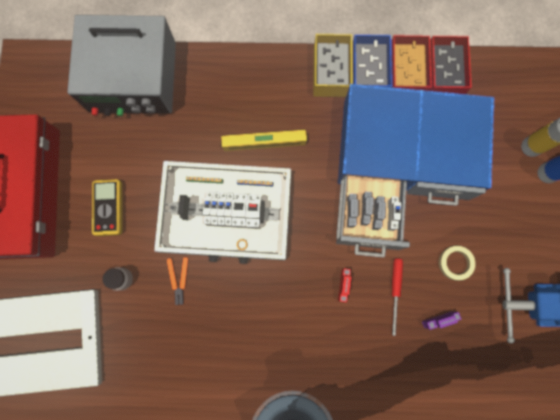

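View pics/wrist0.png

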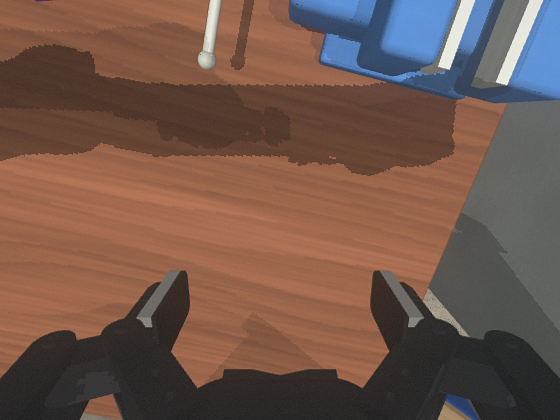

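```bash
python3 - <<'E'
import cv2
i=cv2.imread("pics/top0.png")
a=cv2.resize(i[150:270,150:300],None,fx=5,fy=5,interpolation=2);cv2.imwrite("pics/ca.png",a)
a=cv2.resize(i[75:265,330:500],None,fx=3,fy=3,interpolation=2);cv2.imwrite("pics/cb.png",a)
i=cv2.imread("pics/scene0.png")
a=cv2.resize(i[150:310,150:410],None,fx=3,fy=3,interpolation=2);cv2.imwrite("pics/cc.png",a)
E
```

```text
(no output)
```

View pics/ca.png

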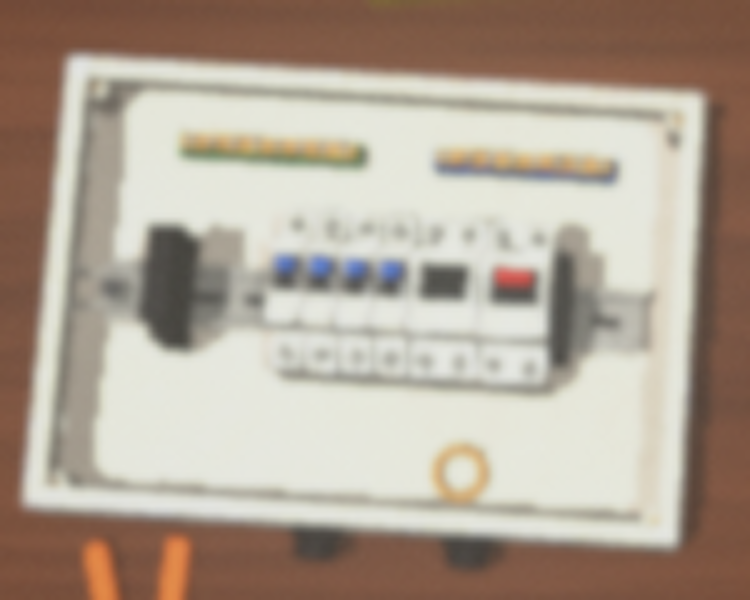

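View pics/cb.png

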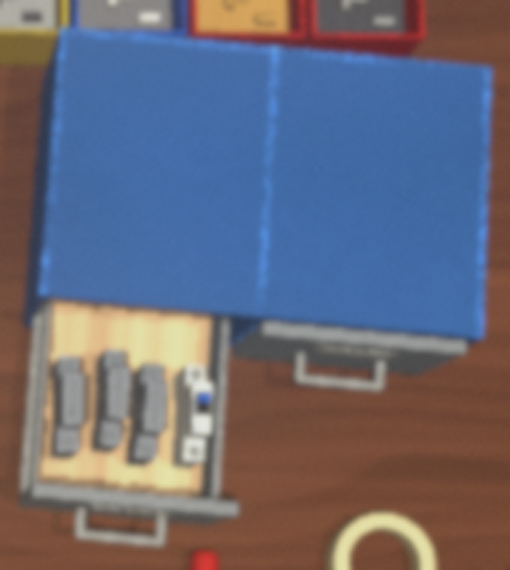

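View pics/cc.png

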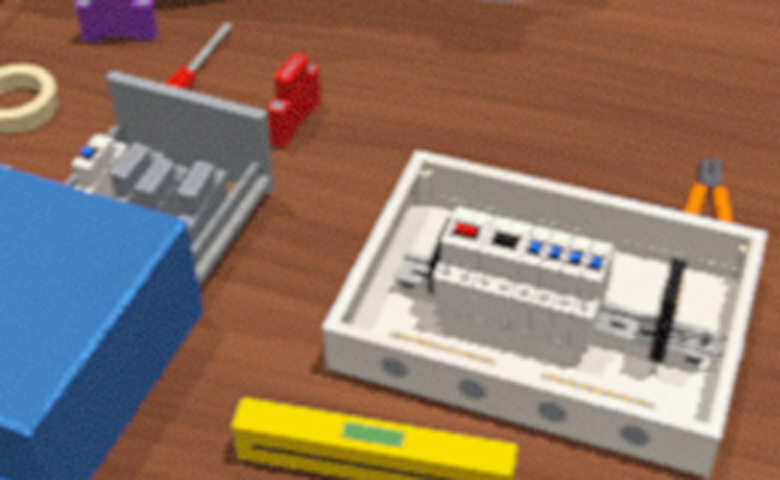

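```bash
cat > h.py <<'E'
import numpy as np, cv2
from scipy.spatial.transform import Rotation as R
def load(f): return dict(np.load(f))
def ext(c,s=None):
    if "extrinsics" in c: return c["extrinsics"]
    T=np.eye(4);T[:3,:3]=R.from_quat(s["orientation"]).as_matrix();T[:3,3]=s["eef_pos"]
    return np.linalg.inv(T@c["T_tool_cam"])
def ray(c,E,uv,z):
    uv=np.atleast_2d(uv).astype(float)
    d=np.c_[(uv[:,0]-c["cx"])/c["fx"],(uv[:,1]-c["cy"])/c["fy"],np.ones(len(uv))]
    o=-E[:3,:3].T@E[:3,3]; w=d@E[:3,:3]
    return o+w*((z-o[2])/w[:,2])[:,None]
def proj(c,E,P):
    p=np.atleast_2d(P)@E[:3,:3].T+E[:3,3]
    return np.c_[c["fx"]*p[:,0]/p[:,2]+c["cx"],c["fy"]*p[:,1]/p[:,2]+c["cy"]]
def togo(s,target,yaw=None):
    """shift in tool units to get TCP to world target; az turn in deg for tool-x heading yaw"""
    M=R.from_quat(s["orientation"]).as_matrix()
    d=M.T@(np.array(target)-s["eef_pos"])/0.04
    h=np.degrees(np.arctan2(M[1,0],M[0,0]))
    return np.round(d,2),"heading",round(h,1), None if yaw is None else "az=%.1f"%(-(yaw-h))
def snap(n,tag):
    from station import ctrl,optics
    s=ctrl.sense();c=optics.capture(n)
    cv2.imwrite(f"pics/{tag}.png",c["image"][:,:,::-1])
    np.savez(f"pics/{tag}.npz",**c,**{k:s[k] for k in("orientation","eef_pos")})
    return s,c
E
python3 - <<'E'
from h import *
c=load("pics/top0.npz");E=ext(c)
print(ray(c,E,[(164,161.6),(291,169),(154.4,251),(286,259.4)],.055).round(3))
f=lambda u,v:(330+u/3,75+v/3)
print(ray(c,E,[f(69,400),f(113,392),f(150,405),f(202,400)],.09).round(3))
print("front edge",ray(c,E,[f(30,490),f(238,508)],.111).round(3))
print("unit top",ray(c,E,[f(62,32),f(492,68),f(40,305),f(482,338)],.122).round(3))
print("clamp",ray(c,E,[(150+172/5,150+260/5)],.093).round(3))
E
```

```text
[[0.7   0.352 0.055]
 [0.685 0.012 0.055]
 [0.461 0.364 0.055]
 [0.445 0.022 0.055]]
[[ 0.576 -0.147  0.09 ]
 [ 0.583 -0.185  0.09 ]
 [ 0.573 -0.216  0.09 ]
 [ 0.578 -0.261  0.09 ]]
front edge [[ 0.496 -0.111  0.111]
 [ 0.484 -0.283  0.111]]
unit top [[ 0.893 -0.138  0.122]
 [ 0.866 -0.508  0.122]
 [ 0.651 -0.119  0.122]
 [ 0.629 -0.487  0.122]]
clamp [[0.584 0.284 0.093]]
```

```bash
python3 - <<'E'
from h import *
from station import ctrl
print(togo(ctrl.sense(),(.55,-.2,.30),86))
E
```

```text
(array([12.22, -8.18, -1.73]), 'heading', np.float64(13.4), 'az=-72.6')
```

Request:
carry_out:
  deltas:
    - {"dx": 0.4,"dy": -0.3,"dz": -0.9,"az": -6}
    - {"dx": 1.2,"dy": -0.8,"dz": -1.7,"az": -12}
    - {"dx": 2.1,"dy": -1.4,"dz": -1.7,"az": -18}
    - {"dx": 3.0,"dy": -2.0,"dz": -1.7,"az": -24}
    - {"dx": 3.9,"dy": -2.6,"dz": -1.7,"az": -30}
  grip: 1
  force: 40

```text
$.deltas[0]: bad value
```

```bash
python3 - <<'E'
from h import *
from station import ctrl
print(togo(ctrl.sense(),(.55,-.2,.30),86))
E
```

```text
(array([12.22, -8.18, -1.73]), 'heading', np.float64(13.4), 'az=-72.6')
```

Request:
carry_out:
  deltas:
    - {"dx": 0.4,"dy": -0.3,"dz": -0.9,"ax": 0,"ay": 0,"az": -6}
    - {"dx": 1.2,"dy": -0.8,"dz": -1.7,"ax": 0,"ay": 0,"az": -12}
    - {"dx": 2.1,"dy": -1.4,"dz": -1.7,"ax": 0,"ay": 0,"az": -18}
    - {"dx": 3.0,"dy": -2.0,"dz": -1.7,"ax": 0,"ay": 0,"az": -24}
    - {"dx": 3.9,"dy": -2.6,"dz": -1.7,"ax": 0,"ay": 0,"az": -30}
  grip: 1
  force: 40

```text
time_s: 0.65
eef_pos: [0.2791, -0.4936, 0.2994]
orientation: [0.928, 0.372, 0.0, 0.0]
contact_force: [0.8, -0.2, -0.3]
finger_gap: 0.0854
```

```bash
python3 - <<'E'
from h import *
from station import ctrl
print(togo(ctrl.sense(),(.55,-.2,.30),86))
E
```

```text
(array([ 9.97, -0.64, -0.02]), 'heading', np.float64(43.6), 'az=-42.4')
```

Request:
carry_out:
  deltas:
    - {"dx": 1.1,"dy": -0.1,"dz": 0,"ax": 0,"ay": 0,"az": -6}
    - {"dx": 2.2,"dy": -0.2,"dz": 0,"ax": 0,"ay": 0,"az": -12}
    - {"dx": 3.3,"dy": -0.2,"dz": 0,"ax": 0,"ay": 0,"az": -18}
    - {"dx": 4.4,"dy": -0.3,"dz": 0,"ax": 0,"ay": 0,"az": -24}
    - {"dx": 5.5,"dy": -0.4,"dz": 0,"ax": 0,"ay": 0,"az": -30}

```text
time_s: 1.15
eef_pos: [0.4278, -0.3307, 0.299]
orientation: [0.801, 0.599, -0.0, -0.0]
contact_force: [1.3, 0.4, -0.2]
finger_gap: 0.0852
```

```bash
python3 - <<'E'
from h import *
from station import ctrl
print(togo(ctrl.sense(),(.55,-.2,.30),86))
E
```

```text
(array([ 3.99,  2.01, -0.02]), 'heading', np.float64(73.6), 'az=-12.4')
```

Request:
carry_out:
  deltas:
    - {"dx": 1.0,"dy": 0.5,"dz": 0,"ax": 0,"ay": 0,"az": -4}
    - {"dx": 2.0,"dy": 1.0,"dz": 0,"ax": 0,"ay": 0,"az": -8}
    - {"dx": 3.0,"dy": 1.5,"dz": 0,"ax": 0,"ay": 0,"az": -12}
    - {"dx": 3.9,"dy": 2.0,"dz": 0,"ax": 0,"ay": 0,"az": -12.4}
    - {"dx": 3.9,"dy": 2.0,"dz": 0,"ax": 0,"ay": 0,"az": -12.4}

```text
time_s: 1.65
eef_pos: [0.5525, -0.197, 0.2992]
orientation: [0.728, 0.685, 0.003, -0.001]
contact_force: [-0.4, 1.1, 0.4]
finger_gap: 0.0853
```

```bash
python3 - <<'E'
from h import *
s,c=snap("wrist","w1")
print(s["eef_pos"],togo(s,(.55,-.2,.30),86))
E
```

```text
[ 0.55250697 -0.19700891  0.29919346] (array([-0.08, -0.06, -0.02]), 'heading', np.float64(86.5), 'az=0.5')
```

View pics/w1.png

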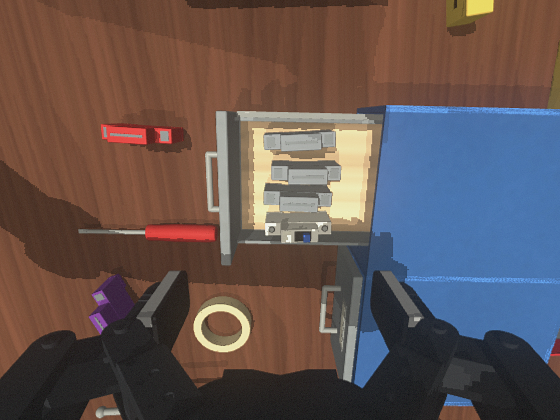

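```bash
python3 - <<'E'
import cv2
i=cv2.imread("pics/w1.png")
cv2.imwrite("pics/w1c.png",cv2.resize(i[105:250,205:385],None,fx=4,fy=4,interpolation=2))
E
```

```text
(no output)
```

View pics/w1c.png

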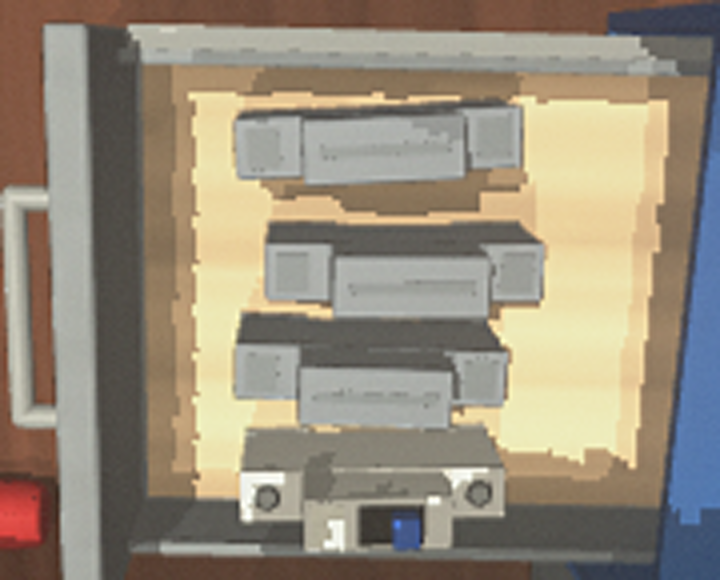

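```bash
python3 - <<'E'
from h import *
d=load("pics/w1.npz");E=ext(d,d)
f=lambda q:np.array(q)/4.+[205,105]
for n,q in dict(A=[(302,118),(465,110),(465,175),(304,184)],B=[(334,258),(491,255),(491,312),(334,318)],C=[(299,370),(450,368),(450,427),(300,424)]).items():
    p=ray(d,E,f(q),.090);v=(p[1]+p[2]-p[0]-p[3])/2;w=(p[0]+p[1]-p[2]-p[3])/2
    print(n,p.mean(0).round(4),"yaw",np.degrees(np.arctan2(v[1],v[0])).round(1),np.linalg.norm(v[:2]).round(4),np.linalg.norm(w[:2]).round(4))
print(ray(d,E,f([(45,25),(65,578),(88,25),(104,575)]),.111).round(4))
print("camz",np.linalg.inv(E)[:3,3])
E
```

```text
A [ 0.578 -0.15   0.09 ] yaw -0.5 0.0444 0.0175
B [ 0.5845 -0.1889  0.09  ] yaw -1.8 0.0444 0.0167
C [ 0.5725 -0.221   0.09  ] yaw -3.7 0.0438 0.0171
[[ 0.4932 -0.1133  0.111 ]
 [ 0.4808 -0.2631  0.111 ]
 [ 0.5039 -0.114   0.111 ]
 [ 0.492  -0.2629  0.111 ]]
camz [ 0.55540545 -0.12155195  0.44179228]
```

```bash
python3 - <<'E'
from h import *
from station import ctrl
print(togo(ctrl.sense(),(.578,-.15,.115),89.5))
E
```

```text
(array([1.3 , 0.61, 4.6 ]), 'heading', np.float64(86.3), 'az=-3.2')
```

Request:
carry_out:
  deltas:
    - {"dx": 0.5,"dy": 0.2,"dz": 1.0,"ax": 0,"ay": 0,"az": -1}
    - {"dx": 1.0,"dy": 0.5,"dz": 2.0,"ax": 0,"ay": 0,"az": -2}
    - {"dx": 1.3,"dy": 0.6,"dz": 3.1,"ax": 0,"ay": 0,"az": -3.2}
    - {"dx": 1.3,"dy": 0.61,"dz": 4.1,"ax": 0,"ay": 0,"az": -3.2}
    - {"dx": 1.3,"dy": 0.61,"dz": 4.6,"ax": 0,"ay": 0,"az": -3.2}
  grip: 0.46

```text
time_s: 2.2
eef_pos: [0.5726, -0.1561, 0.1106]
orientation: [0.714, 0.701, -0.002, -0.003]
contact_force: [-0.8, -0.7, 0.7]
finger_gap: 0.0624
```

Request:
carry_out:
  deltas:
    - {"dx": 0,"dy": 0,"dz": 0,"ax": 0,"ay": 0,"az": 0}
    - {"dx": 0,"dy": 0,"dz": 0,"ax": 0,"ay": 0,"az": 0}

```text
time_s: 2.4
eef_pos: [0.5761, -0.1569, 0.1154]
orientation: [0.714, 0.7, -0.0, -0.0]
contact_force: [-0.1, 0.2, 0.7]
finger_gap: 0.0625
```

```bash
python3 - <<'E'
from h import *
s,c=snap("wrist","w2")
print(s["eef_pos"],togo(s,(.578,-.15,.067),89.5))
E
```

```text
[ 0.57605419 -0.15689776  0.11536262] (array([0.17, 0.05, 1.21]), 'heading', np.float64(88.9), 'az=-0.6')
```

View pics/w2.png

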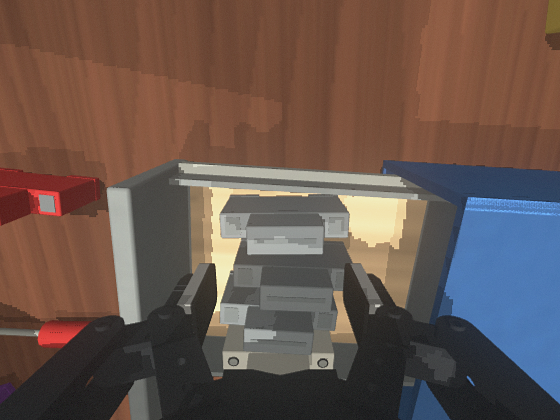

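```bash
python3 - <<'E'
from h import *
d=load("pics/w2.npz");E=ext(d,d)
i=cv2.imread("pics/w2.png")
cv2.imwrite("pics/w2c.png",cv2.resize(i[185:335,190:370],None,fx=4,fy=4,interpolation=2))
p=ray(d,E,[(247,227),(323,225),(323,252),(247,254)],.09);print(p.round(4),p.mean(0))
E
```

```text
[[ 0.5565 -0.1413  0.09  ]
 [ 0.5996 -0.1409  0.09  ]
 [ 0.5999 -0.1576  0.09  ]
 [ 0.5556 -0.158   0.09  ]] [ 0.57789802 -0.14947152  0.09      ]
```

View pics/w2c.png

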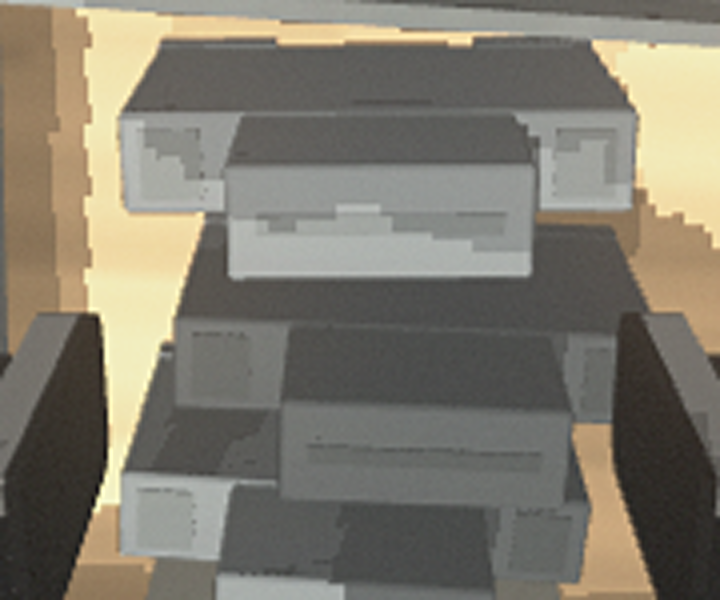

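Request:
carry_out:
  deltas:
    - {"dx": 0.18,"dy": 0.05,"dz": 0.4,"ax": 0,"ay": 0,"az": -0.6}
    - {"dx": 0.18,"dy": 0.05,"dz": 0.9,"ax": 0,"ay": 0,"az": -0.6}
    - {"dx": 0.18,"dy": 0.05,"dz": 1.2,"ax": 0,"ay": 0,"az": -0.6}
    - {"dx": 0.18,"dy": 0.05,"dz": 1.2,"ax": 0,"ay": 0,"az": -0.6}
    - {"dx": 0.18,"dy": 0.05,"dz": 1.2,"ax": 0,"ay": 0,"az": -0.6}

```text
time_s: 2.95
eef_pos: [0.5789, -0.1483, 0.0675]
orientation: [0.71, 0.705, 0.0, 0.0]
contact_force: [0.5, 0.6, 1.0]
finger_gap: 0.0624
```

Request:
carry_out:
  deltas:
    - {"dx": 0,"dy": 0,"dz": 0,"ax": 0,"ay": 0,"az": 0}
    - {"dx": 0,"dy": 0,"dz": 0,"ax": 0,"ay": 0,"az": 0}
    - {"dx": 0,"dy": 0,"dz": 0,"ax": 0,"ay": 0,"az": 0}
    - {"dx": 0,"dy": 0,"dz": 0,"ax": 0,"ay": 0,"az": 0}
  grip: -1
  force: 30

```text
time_s: 3.35
eef_pos: [0.5797, -0.1486, 0.0685]
orientation: [0.71, 0.705, 0.001, 0.001]
contact_force: [-0.8, 0.0, 3.7]
finger_gap: 0.0444
```

```bash
python3 - <<'E'
from h import *
from station import ctrl
print(togo(ctrl.sense(),(.575,.20,.25),87.5))
E
```

```text
(array([ 8.71, -0.17, -4.54]), 'heading', np.float64(89.6), 'az=2.1')
```

Request:
carry_out:
  deltas:
    - {"dx": 0,"dy": 0,"dz": -0.5,"ax": 0,"ay": 0,"az": 0}
    - {"dx": 0,"dy": 0,"dz": -1.3,"ax": 0,"ay": 0,"az": 0}
    - {"dx": 0.3,"dy": 0,"dz": -2.2,"ax": 0,"ay": 0,"az": 0}
    - {"dx": 1.2,"dy": 0,"dz": -3.0,"ax": 0,"ay": 0,"az": 0}
    - {"dx": 2.2,"dy": 0,"dz": -3.6,"ax": 0,"ay": 0,"az": 0}

```text
time_s: 3.85
eef_pos: [0.5798, -0.0617, 0.2134]
orientation: [0.711, 0.703, 0.0, 0.001]
contact_force: [1.1, 0.4, -0.5]
finger_gap: 0.0442
```

Request:
carry_out:
  deltas:
    - {"dx": 1.1,"dy": -0.0,"dz": -0.3,"ax": 0,"ay": 0,"az": 0}
    - {"dx": 2.2,"dy": -0.1,"dz": -0.6,"ax": 0,"ay": 0,"az": 1}
    - {"dx": 3.4,"dy": -0.1,"dz": -0.9,"ax": 0,"ay": 0,"az": 2.1}
    - {"dx": 4.6,"dy": -0.17,"dz": -0.9,"ax": 0,"ay": 0,"az": 2.1}
    - {"dx": 5.6,"dy": -0.17,"dz": -0.9,"ax": 0,"ay": 0,"az": 2.1}

```text
time_s: 4.35
eef_pos: [0.573, 0.1671, 0.2479]
orientation: [0.722, 0.692, 0.001, -0.0]
contact_force: [0.3, 0.4, -0.7]
finger_gap: 0.0443
```

Request:
carry_out:
  deltas:
    - {"dx": 0.6,"dy": 0,"dz": 0,"ax": 0,"ay": 0,"az": 0}
    - {"dx": 0.9,"dy": 0,"dz": 0,"ax": 0,"ay": 0,"az": 0}
    - {"dx": 0.9,"dy": 0,"dz": 0,"ax": 0,"ay": 0,"az": 0}
    - {"dx": 0.9,"dy": 0,"dz": 0,"ax": 0,"ay": 0,"az": 0}

```text
time_s: 4.75
eef_pos: [0.5759, 0.1975, 0.2467]
orientation: [0.723, 0.691, -0.001, 0.0]
contact_force: [-0.4, -1.8, -0.6]
finger_gap: 0.0449
```

```bash
python3 - <<'E'
from h import *
s,c=snap("wrist","w3")
print(s["eef_pos"],togo(s,(.575,.20,.25),87.5))
E
```

```text
[0.57588935 0.19747676 0.24673844] (array([ 0.06, -0.03, -0.08]), 'heading', np.float64(87.4), 'az=-0.1')
```

View pics/w3.png

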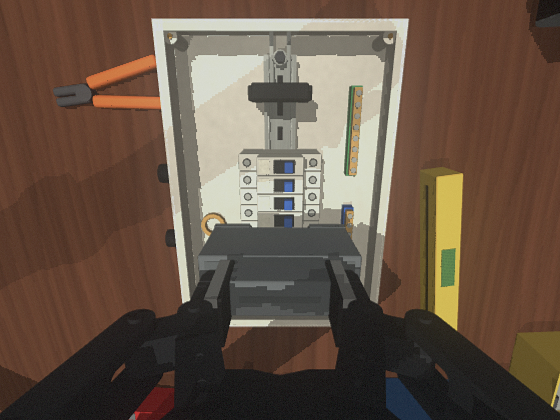

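```bash
python3 - <<'E'
import cv2
i=cv2.imread("pics/w3.png")
cv2.imwrite("pics/w3c.png",cv2.resize(i[40:190,200:360],None,fx=4,fy=4,interpolation=2))
cv2.imwrite("pics/w3d.png",cv2.resize(i[200:330,180:380],None,fx=4,fy=4,interpolation=2))
E
```

```text
(no output)
```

View pics/w3c.png

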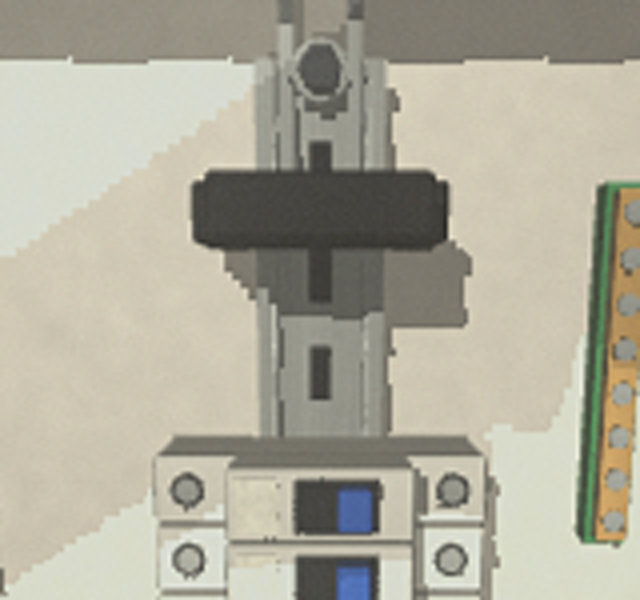

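View pics/w3d.png

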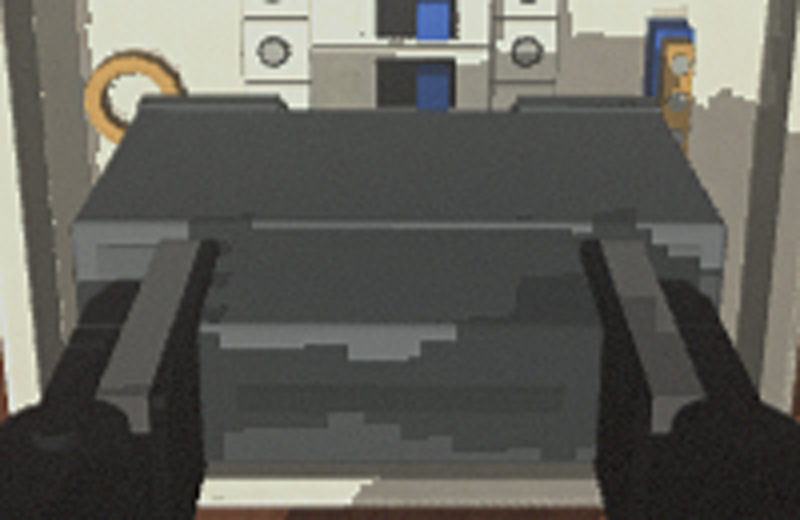

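```bash
python3 - <<'E'
from h import *
d=load("pics/w3.npz");E=ext(d,d)
f=lambda q:np.array(q)/4.+[200,40]
P=lambda q,z:ray(d,E,f(q),z).round(4).tolist()
print("brk nose edge",P([(232,469),(413,467)],.093))
print("brk shoulder edge",P([(157,457),(487,455)],.067))
print("brk base",P([(173,437),(470,437)],.067-.044))
print("clamp back top",P([(205,172),(440,172)],.093))
print("clamp inner bottom",P([(322,248)],.023), "shoulder",P([(195,242),(447,242)],.067))
print("rail edges",P([(258,400),(388,400),(258,100),(384,100)],.023))
print("slots",P([(320,372),(320,275),(320,155)],.023))
g=lambda q:np.array(q)+0.
print("rim inner/outer",ray(d,E,[(152,19),(409,19),(183,318),(379,318)],.055).round(4))
print(np.linalg.inv(E)[:3,3])
E
```

```text
brk nose edge [[0.556, 0.2359, 0.093], [0.5983, 0.2345, 0.093]]
brk shoulder edge [[0.5352, 0.2364, 0.067], [0.6188, 0.2331, 0.067]]
brk base [[0.5344, 0.2368, 0.023], [0.6196, 0.2329, 0.023]]
clamp back top [[0.5544, 0.3004, 0.093], [0.6056, 0.2981, 0.093]]
clamp inner bottom [[0.5794, 0.2859, 0.023]] shoulder [[0.5487, 0.2872, 0.067], [0.6094, 0.2844, 0.067]]
rail edges [[0.5594, 0.246, 0.023], [0.5964, 0.2443, 0.023], [0.5641, 0.3237, 0.023], [0.5975, 0.3222, 0.023]]
slots [[0.5774, 0.2529, 0.023], [0.5786, 0.2789, 0.023], [0.5799, 0.3095, 0.023]]
rim inner/outer [[0.463  0.3631 0.055 ]
 [0.7021 0.3522 0.055 ]
 [0.4464 0.0364 0.055 ]
 [0.6908 0.0254 0.055 ]]
[0.57812847 0.27400296 0.38877961]
```

```bash
python3 - <<'E'
from h import *
d=load("pics/w3.npz");E=ext(d,d)
Rm=R.from_quat(d["orientation"]).as_matrix()
# spacer in tool frame: origin .0545 below tcp(z+), feet
def T(p): return d["eef_pos"]+Rm@np.array(p)
for n,p in dict(nosetop=(0,0,-.0215),sh_l=(.009,.0425,.0045),sh_r=(.009,-.0425,.0045),foot_l=(.009,.0425,.0545),foot_r=(.009,-.0425,.0545),nose1=(.009,.0225,-.0215),nose2=(.009,-.0225,-.0215)).items():
    q=proj(d,E,T(p))[0]; print(n,q.round(1),((q-[180,200])*4).round(0))
print(togo(d,(.5772,.247,.14),87.4))
E
```

```text
nosetop [282.6 296. ] [411. 384.]
sh_l [365.5 252.4] [742. 210.]
sh_r [198.9 252.4] [ 76. 210.]
foot_l [345.8 220.7] [663.  83.]
foot_r [217.4 220.7] [150.  83.]
nose1 [334.9 277.8] [620. 311.]
nose2 [230.5 277.8] [202. 311.]
(array([ 1.24, -0.02,  2.67]), 'heading', np.float64(87.4), 'az=-0.0')
```

```bash
python3 - <<'E'
from h import *
from station import ctrl
print(togo(ctrl.sense(),(.5784,.2485,.165),87.4))
E
```

```text
(array([ 1.3 , -0.  ,  2.04]), 'heading', np.float64(87.3), 'az=-0.1')
```

Request:
carry_out:
  deltas:
    - {"dx": 0.5,"dy": 0,"dz": 0.4,"ax": 0,"ay": 0,"az": 0}
    - {"dx": 1.0,"dy": 0,"dz": 1.0,"ax": 0,"ay": 0,"az": 0}
    - {"dx": 1.3,"dy": 0,"dz": 1.6,"ax": 0,"ay": 0,"az": 0}
    - {"dx": 1.3,"dy": 0,"dz": 2.0,"ax": 0,"ay": 0,"az": 0}
    - {"dx": 1.3,"dy": 0,"dz": 2.0,"ax": 0,"ay": 0,"az": 0}

```text
time_s: 5.3
eef_pos: [0.5766, 0.2479, 0.1639]
orientation: [0.723, 0.691, -0.004, -0.0]
contact_force: [-0.2, -1.1, -0.4]
finger_gap: 0.0447
```

Request:
carry_out:
  deltas:
    - {"dx": 0,"dy": 0,"dz": 0,"ax": 0,"ay": 0,"az": 0}
    - {"dx": 0,"dy": 0,"dz": 0,"ax": 0,"ay": 0,"az": 0}

```text
time_s: 5.5
eef_pos: [0.5794, 0.2503, 0.1688]
orientation: [0.723, 0.691, 0.001, 0.001]
contact_force: [0.1, -0.1, -1.0]
finger_gap: 0.0447
```

```bash
python3 - <<'E'
from h import *
s,c=snap("wrist","w4")
print(s["eef_pos"],togo(s,(.5784,.2485,.085),87.4))
i=cv2.imread("pics/w4.png")
cv2.imwrite("pics/w4c.png",cv2.resize(i[40:310,160:400],None,fx=3,fy=2.2*3/2.2,interpolation=2)[:600])
cv2.imwrite("pics/w4c.png",cv2.resize(i[100:300,160:400],None,fx=3,fy=3,interpolation=2))
E
```

```text
[0.57944169 0.25031609 0.16878908] (array([-0.05, -0.03,  2.09]), 'heading', np.float64(87.4), 'az=-0.0')
```

View pics/w4c.png

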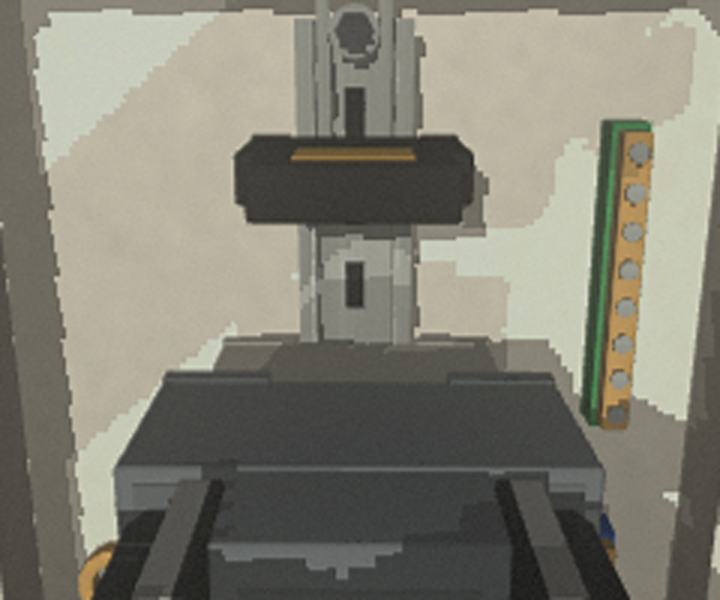

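```bash
python3 - <<'E'
from h import *
d=load("pics/w4.npz");E=ext(d,d)
f=lambda q:np.array(q)/3.+[160,100]
P=lambda q,z:ray(d,E,f(q),z).round(4).tolist()
z=d["eef_pos"][2]
print("feet",P([(165,374),(553,374)],z-.0545),P([(270,374),(450,374)],z-.0545))
print("shoulder",P([(117,467),(602,467)],z-.0045))
print("nose",P([(210,543),(511,543)],z+.0215))
print("rail",P([(300,320),(415,320)],.023),P([(317,320),(394,320)],.023))
print("slot",P([(355,285)],.023),"bolt",P([(355,35)],.03))
print("brk base",P([(222,338),(490,336)],.023))
print("clamp mark",P([(292,158),(415,158)],.083),P([(235,215),(474,215)],.023))
E
```

```text
feet [[0.5357, 0.2586, 0.1143], [0.6215, 0.2546, 0.1143]] [[0.5589, 0.2575, 0.1143], [0.5987, 0.2556, 0.1143]]
shoulder [[0.5373, 0.2595, 0.1643], [0.6199, 0.2556, 0.1643]]
nose [[0.557, 0.2588, 0.1903], [0.6003, 0.2567, 0.1903]]
rail [[0.5594, 0.2432, 0.023], [0.596, 0.2415, 0.023]] [[0.5648, 0.243, 0.023], [0.5893, 0.2418, 0.023]]
slot [[0.5774, 0.2539, 0.023]] bolt [[0.581, 0.3286, 0.03]]
brk base [[0.5341, 0.2384, 0.023], [0.6198, 0.2351, 0.023]]
clamp mark [[0.5647, 0.301, 0.083], [0.5941, 0.2996, 0.083]] [[0.5416, 0.2777, 0.023], [0.6151, 0.2743, 0.023]]
```

Request:
carry_out:
  deltas:
    - {"dx": -0.03,"dy": -0.03,"dz": 0.6,"ax": 0,"ay": 0,"az": 0}
    - {"dx": -0.03,"dy": -0.03,"dz": 1.2,"ax": 0,"ay": 0,"az": 0}
    - {"dx": -0.03,"dy": -0.03,"dz": 1.8,"ax": 0,"ay": 0,"az": 0}
    - {"dx": -0.03,"dy": -0.03,"dz": 2.0,"ax": 0,"ay": 0,"az": 0}
    - {"dx": -0.03,"dy": -0.03,"dz": 2.0,"ax": 0,"ay": 0,"az": 0}

```text
time_s: 6.05
eef_pos: [0.5763, 0.2497, 0.0868]
orientation: [0.723, 0.691, -0.001, -0.0]
contact_force: [0.2, -0.6, -0.5]
finger_gap: 0.0443
```

Request:
carry_out:
  deltas:
    - {"dx": 0,"dy": 0,"dz": 0,"ax": 0,"ay": 0,"az": 0}
    - {"dx": 0,"dy": 0,"dz": 0,"ax": 0,"ay": 0,"az": 0}

```text
time_s: 6.25
eef_pos: [0.578, 0.2513, 0.0893]
orientation: [0.722, 0.691, 0.002, 0.001]
contact_force: [0.4, -0.5, 0.3]
finger_gap: 0.0442
```

Request:
carry_out:
  deltas:
    - {"dx": -0.05,"dy": 0.01,"dz": 0.1,"ax": 0,"ay": 0,"az": 0}
    - {"dx": -0.05,"dy": 0.01,"dz": 0.2,"ax": 0,"ay": 0,"az": 0}
    - {"dx": -0.05,"dy": 0.01,"dz": 0.3,"ax": 0,"ay": 0,"az": 0}
    - {"dx": -0.05,"dy": 0.01,"dz": 0.3,"ax": 0,"ay": 0,"az": 0}

```text
time_s: 6.65
eef_pos: [0.5765, 0.2481, 0.0744]
orientation: [0.722, 0.691, -0.001, -0.0]
contact_force: [0.1, 0.6, -0.8]
finger_gap: 0.0444
```

Request:
carry_out:
  deltas:
    - {"dx": 0,"dy": 0,"dz": 0.08,"ax": 0,"ay": 0,"az": 0}
    - {"dx": 0,"dy": 0,"dz": 0.13,"ax": 0,"ay": 0,"az": 0}
    - {"dx": 0,"dy": 0,"dz": 0.13,"ax": 0,"ay": 0,"az": 0}

```text
time_s: 6.95
eef_pos: [0.5771, 0.2488, 0.0715]
orientation: [0.722, 0.692, -0.0, 0.0]
contact_force: [-2.1, -1.6, 5.5]
finger_gap: 0.0441
```

Request:
carry_out:
  deltas:
    - {"dx": 0,"dy": 0,"dz": 0,"ax": 0,"ay": 0,"az": 0}
    - {"dx": 0,"dy": 0,"dz": 0,"ax": 0,"ay": 0,"az": 0}
    - {"dx": 0,"dy": 0,"dz": 0,"ax": 0,"ay": 0,"az": 0}
  grip: 0.46

```text
time_s: 7.25
eef_pos: [0.5768, 0.2484, 0.0698]
orientation: [0.722, 0.691, -0.0, -0.0]
contact_force: [-0.7, 0.4, -0.6]
finger_gap: 0.0625
```

Request:
carry_out:
  deltas:
    - {"dx": 0,"dy": 0,"dz": -0.6,"ax": 0,"ay": 0,"az": 0}
    - {"dx": 0,"dy": 0,"dz": -1.5,"ax": 0,"ay": 0,"az": 0}
    - {"dx": -0.8,"dy": 0,"dz": -2.5,"ax": 0,"ay": 0,"az": 0}
    - {"dx": -1.4,"dy": 0,"dz": -3.5,"ax": 0,"ay": 0,"az": 0}
    - {"dx": -1.4,"dy": 0,"dz": -4.0,"ax": 0,"ay": 0,"az": 0}

```text
time_s: 7.75
eef_pos: [0.5773, 0.1878, 0.2337]
orientation: [0.725, 0.689, 0.001, 0.003]
contact_force: [1.4, -0.4, 0.0]
finger_gap: 0.0623
```

```bash
python3 - <<'E'
from h import *
s,c=snap("wrist","w5")
print(s["eef_pos"],togo(s,(.5845,-.188,.13),88.2))
i=cv2.imread("pics/w5.png")
cv2.imwrite("pics/w5c.png",cv2.resize(i[60:260,160:400],None,fx=3,fy=3,interpolation=2))
E
```

```text
[0.57731381 0.18778971 0.2336532 ] (array([-9.37,  0.64,  2.61]), 'heading', np.float64(87.1), 'az=-1.1')
```

View pics/w5c.png

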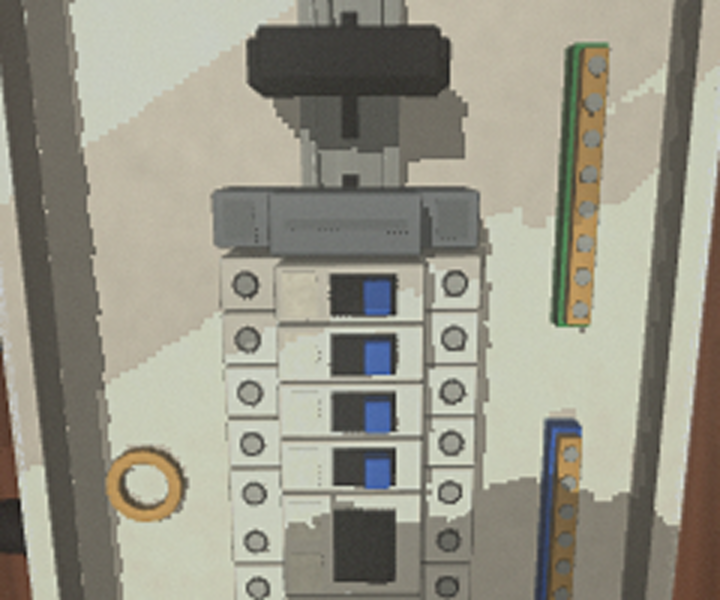

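```bash
python3 - <<'E'
from h import *
d=load("pics/w5.npz");E=ext(d,d)
f=lambda q:np.array(q)/3.+[160,60]
P=lambda q,z:ray(d,E,f(q),z).round(4).tolist()
print("nose",P([(270,193),(422,193),(422,252),(270,254)],.093))
print("should",P([(214,189),(479,187)],.067))
print("brk nose",P([(278,267),(424,266)],.093))
print("clamp back",P([(260,25),(440,25)],.093),"inner low",P([(348,97)],.023))
E
```

```text
nose [[0.5546, 0.2565, 0.093], [0.5984, 0.2543, 0.093], [0.5979, 0.2376, 0.093], [0.5532, 0.2393, 0.093]]
should [[0.5348, 0.2579, 0.067], [0.6182, 0.2543, 0.067]]
brk nose [[0.5553, 0.2354, 0.093], [0.5984, 0.2335, 0.093]]
clamp back [[0.5553, 0.3009, 0.093], [0.6047, 0.2985, 0.093]] inner low [[0.5783, 0.2855, 0.023]]
```

Request:
carry_out:
  deltas:
    - {"dx": -1.1,"dy": 0.1,"dz": 0,"ax": 0,"ay": 0,"az": -1.1}
    - {"dx": -2.3,"dy": 0.2,"dz": 0,"ax": 0,"ay": 0,"az": -1.1}
    - {"dx": -3.5,"dy": 0.3,"dz": 0,"ax": 0,"ay": 0,"az": -1.1}
    - {"dx": -4.7,"dy": 0.4,"dz": 0,"ax": 0,"ay": 0,"az": -1.1}
    - {"dx": -5.8,"dy": 0.5,"dz": 0,"ax": 0,"ay": 0,"az": -1.1}

```text
time_s: 8.3
eef_pos: [0.5837, -0.0423, 0.2292]
orientation: [0.716, 0.698, -0.0, -0.0]
contact_force: [0.2, 0.9, -1.1]
finger_gap: 0.0623
```

Request:
carry_out:
  deltas:
    - {"dx": -1.1,"dy": 0.05,"dz": 0.2,"ax": 0,"ay": 0,"az": 0}
    - {"dx": -2.2,"dy": 0.1,"dz": 0.8,"ax": 0,"ay": 0,"az": 0}
    - {"dx": -3.0,"dy": 0.1,"dz": 1.4,"ax": 0,"ay": 0,"az": 0}
    - {"dx": -3.5,"dy": 0.1,"dz": 2.0,"ax": 0,"ay": 0,"az": 0}
    - {"dx": -3.5,"dy": 0.1,"dz": 2.2,"ax": 0,"ay": 0,"az": 0}

```text
time_s: 8.8
eef_pos: [0.5814, -0.1848, 0.1378]
orientation: [0.718, 0.696, -0.003, -0.002]
contact_force: [-1.0, -0.0, 0.1]
finger_gap: 0.0626
```

Request:
carry_out:
  deltas:
    - {"dx": 0,"dy": 0,"dz": 0,"ax": 0,"ay": 0,"az": 0}
    - {"dx": 0,"dy": 0,"dz": 0,"ax": 0,"ay": 0,"az": 0}

```text
time_s: 9.0
eef_pos: [0.586, -0.177, 0.1428]
orientation: [0.714, 0.7, 0.001, -0.0]
contact_force: [0.4, -0.0, -0.4]
finger_gap: 0.062
```

```bash
python3 - <<'E'
from h import *
s,c=snap("wrist","w6")
print(s["eef_pos"],togo(s,(.5855,-.188,.0675),88.2))
i=cv2.imread("pics/w6.png")
cv2.imwrite("pics/w6c.png",cv2.resize(i[185:335,190:370],None,fx=4,fy=4,interpolation=2))
E
```

```text
[ 0.58603328 -0.17696333  0.14281448] (array([-0.28, -0.01,  1.88]), 'heading', np.float64(88.8), 'az=0.6')
```

View pics/w6c.png

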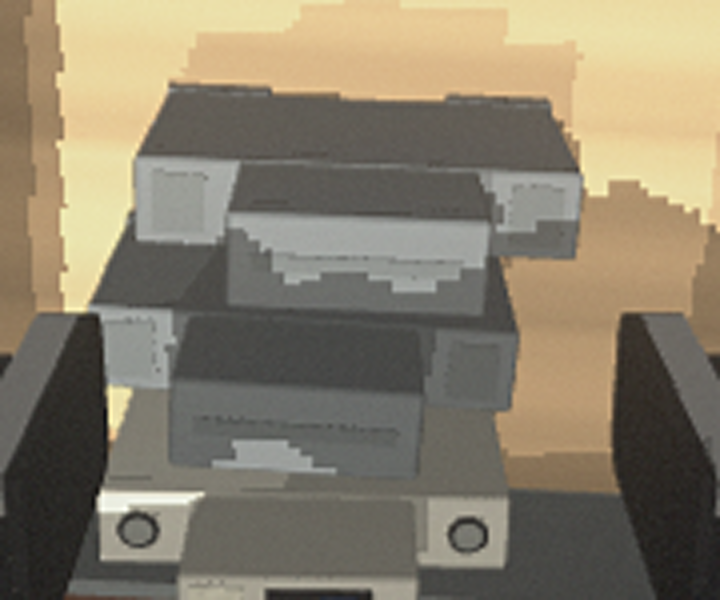

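```bash
python3 - <<'E'
from h import *
d=load("pics/w6.npz");E=ext(d,d)
f=lambda q:np.array(q)/4.+[190,185]
p=ray(d,E,f([(230,212),(490,218),(487,315),(228,304)]),.09);v=p[1]+p[2]-p[0]-p[3]
print(p.mean(0),np.degrees(np.arctan2(v[1],v[0])))
E
```

```text
[ 0.58458625 -0.18868329  0.09      ] -3.274070040869245
```

Request:
carry_out:
  deltas:
    - {"dx": -0.15,"dy": 0,"dz": 0.5,"ax": 0,"ay": 0,"az": 1.3}
    - {"dx": -0.26,"dy": 0,"dz": 1.0,"ax": 0,"ay": 0,"az": 1.3}
    - {"dx": -0.28,"dy": 0,"dz": 1.5,"ax": 0,"ay": 0,"az": 1.3}
    - {"dx": -0.28,"dy": 0,"dz": 1.8,"ax": 0,"ay": 0,"az": 1.3}
    - {"dx": -0.28,"dy": 0,"dz": 1.8,"ax": 0,"ay": 0,"az": 1.3}

```text
time_s: 9.55
eef_pos: [0.5841, -0.1895, 0.0693]
orientation: [0.723, 0.691, -0.0, -0.001]
contact_force: [-0.3, 0.4, -1.1]
finger_gap: 0.0621
```

Request:
carry_out:
  deltas:
    - {"dx": 0,"dy": 0,"dz": 0,"ax": 0,"ay": 0,"az": 0}
    - {"dx": 0,"dy": 0,"dz": 0,"ax": 0,"ay": 0,"az": 0}

```text
time_s: 9.75
eef_pos: [0.5861, -0.191, 0.0717]
orientation: [0.723, 0.691, 0.001, 0.001]
contact_force: [0.3, 0.8, 0.5]
finger_gap: 0.0621
```

Request:
carry_out:
  deltas:
    - {"dx": 0.07,"dy": 0,"dz": 0.09,"ax": 0,"ay": 0,"az": 0}
    - {"dx": 0.07,"dy": 0,"dz": 0.09,"ax": 0,"ay": 0,"az": 0}

```text
time_s: 9.95
eef_pos: [0.585, -0.1879, 0.0668]
orientation: [0.723, 0.69, 0.0, 0.0]
contact_force: [-0.3, 0.1, 0.0]
finger_gap: 0.0622
```

Request:
carry_out:
  deltas:
    - {"dx": 0,"dy": 0,"dz": 0,"ax": 0,"ay": 0,"az": 0}
    - {"dx": 0,"dy": 0,"dz": 0,"ax": 0,"ay": 0,"az": 0}
    - {"dx": 0,"dy": 0,"dz": 0,"ax": 0,"ay": 0,"az": 0}
    - {"dx": 0,"dy": 0,"dz": 0,"ax": 0,"ay": 0,"az": 0}
  grip: -1

```text
time_s: 10.35
eef_pos: [0.5851, -0.1887, 0.0669]
orientation: [0.724, 0.69, 0.0, 0.0]
contact_force: [-0.0, -0.2, 2.1]
finger_gap: 0.0446
```

```bash
python3 - <<'E'
from h import *
from station import ctrl
s=ctrl.sense()
print(s["eef_pos"],s["finger_gap"],togo(s,(.578,.20,.25),87.4))
E
```

```text
[ 0.58505313 -0.18866791  0.06685713] 0.0445857107882545 (array([ 9.7 , -0.63, -4.58]), 'heading', np.float64(87.3), 'az=-0.1')
```

Request:
carry_out:
  deltas:
    - {"dx": 0,"dy": 0,"dz": -0.5,"ax": 0,"ay": 0,"az": 0}
    - {"dx": 0,"dy": 0,"dz": -1.3,"ax": 0,"ay": 0,"az": 0}
    - {"dx": 0.3,"dy": 0,"dz": -2.2,"ax": 0,"ay": 0,"az": 0}
    - {"dx": 1.2,"dy": -0.1,"dz": -3.0,"ax": 0,"ay": 0,"az": 0}
    - {"dx": 2.2,"dy": -0.2,"dz": -3.6,"ax": 0,"ay": 0,"az": 0}

```text
time_s: 10.85
eef_pos: [0.5815, -0.1018, 0.2125]
orientation: [0.725, 0.689, 0.001, 0.001]
contact_force: [1.1, 0.8, 0.1]
finger_gap: 0.0443
```

Request:
carry_out:
  deltas:
    - {"dx": 1.1,"dy": -0.1,"dz": -0.3,"ax": 0,"ay": 0,"az": 0}
    - {"dx": 2.2,"dy": -0.2,"dz": -0.6,"ax": 0,"ay": 0,"az": 0}
    - {"dx": 3.4,"dy": -0.2,"dz": -0.9,"ax": 0,"ay": 0,"az": 0}
    - {"dx": 4.6,"dy": -0.3,"dz": -0.9,"ax": 0,"ay": 0,"az": 0}
    - {"dx": 5.7,"dy": -0.4,"dz": -0.9,"ax": 0,"ay": 0,"az": 0}

```text
time_s: 11.35
eef_pos: [0.5754, 0.1305, 0.247]
orientation: [0.723, 0.69, 0.001, 0.0]
contact_force: [0.4, 0.6, -0.5]
finger_gap: 0.0444
```

```bash
python3 - <<'E'
from h import *
from station import ctrl
s=ctrl.sense()
print(s["eef_pos"],s["finger_gap"],togo(s,(.5784,.271,.175),87.4))
E
```

```text
[0.57544834 0.13050968 0.2469977 ] 0.044375312848716125 (array([ 3.51, -0.09,  1.8 ]), 'heading', np.float64(87.3), 'az=-0.1')
```

Request:
carry_out:
  deltas:
    - {"dx": 1.0,"dy": 0,"dz": 0.2,"ax": 0,"ay": 0,"az": 0}
    - {"dx": 2.0,"dy": 0,"dz": 0.7,"ax": 0,"ay": 0,"az": 0}
    - {"dx": 2.7,"dy": 0,"dz": 1.2,"ax": 0,"ay": 0,"az": 0}
    - {"dx": 3.1,"dy": 0,"dz": 1.7,"ax": 0,"ay": 0,"az": 0}
    - {"dx": 3.1,"dy": 0,"dz": 1.8,"ax": 0,"ay": 0,"az": 0}

```text
time_s: 11.85
eef_pos: [0.5781, 0.2551, 0.1712]
orientation: [0.722, 0.692, -0.002, -0.002]
contact_force: [-1.2, -0.2, -0.6]
finger_gap: 0.0443
```

Request:
carry_out:
  deltas:
    - {"dx": 0,"dy": 0,"dz": 0,"ax": 0,"ay": 0,"az": 0}
    - {"dx": 0,"dy": 0,"dz": 0,"ax": 0,"ay": 0,"az": 0}
    - {"dx": 0,"dy": 0,"dz": 0,"ax": 0,"ay": 0,"az": 0}

```text
time_s: 12.15
eef_pos: [0.583, 0.2503, 0.1758]
orientation: [0.725, 0.689, 0.001, 0.001]
contact_force: [0.5, -0.2, -0.0]
finger_gap: 0.0443
```

```bash
python3 - <<'E'
from h import *
s,c=snap("wrist","w7")
print(s["eef_pos"],togo(s,(.5784,.272,.09),87.4))
i=cv2.imread("pics/w7.png")
cv2.imwrite("pics/w7c.png",cv2.resize(i[100:300,160:400],None,fx=3,fy=3,interpolation=2))
E
```

```text
[0.58302221 0.25031091 0.17580121] (array([ 0.54, -0.15,  2.14]), 'heading', np.float64(87.1), 'az=-0.3')
```

View pics/w7c.png

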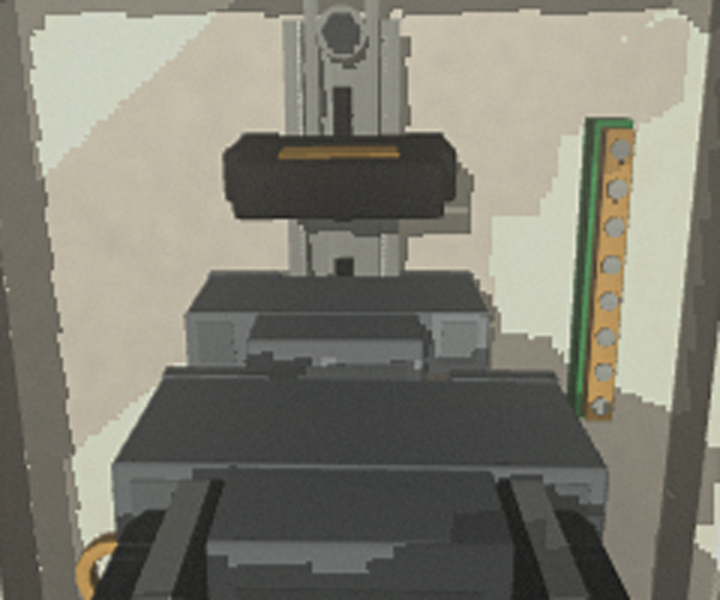

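```bash
python3 - <<'E'
from h import *
d=load("pics/w7.npz");E=ext(d,d)
f=lambda q:np.array(q)/3.+[160,100]
P=lambda q,z:ray(d,E,f(q),z).round(4).tolist()
z=d["eef_pos"][2]
print("feet",P([(165,369),(557,374)],z-.053))
print("shoulder",P([(114,463),(606,466)],z-.003))
print("sp1 shoulder",P([(188,312),(488,313)],.067),"nose",P([(250,341),(425,342)],.093))
print("clamp back",P([(240,134),(445,134)],.093),"inner low",P([(238,217),(446,217)],.037))
print("rail",P([(287,100),(407,100),(291,250),(402,250)],.023))
E
```

```text
feet [[0.5398, 0.2604, 0.1228], [0.6257, 0.2549, 0.1228]]
shoulder [[0.5409, 0.2611, 0.1728], [0.6238, 0.2563, 0.1728]]
sp1 shoulder [[0.535, 0.2578, 0.067], [0.6179, 0.2533, 0.067]] nose [[0.5549, 0.2566, 0.093], [0.5987, 0.2541, 0.093]]
clamp back [[0.5569, 0.3075, 0.093], [0.6049, 0.305, 0.093]] inner low [[0.5471, 0.2784, 0.037], [0.6095, 0.2752, 0.037]]
rail [[0.5633, 0.3109, 0.023], [0.5997, 0.3091, 0.023], [0.5611, 0.2645, 0.023], [0.5965, 0.2628, 0.023]]
```

Request:
carry_out:
  deltas:
    - {"dx": 0.3,"dy": -0.1,"dz": 0,"ax": 0,"ay": 0,"az": -0.3}
    - {"dx": 0.54,"dy": -0.13,"dz": 0,"ax": 0,"ay": 0,"az": -0.3}
    - {"dx": 0.54,"dy": -0.13,"dz": 0.3,"ax": 0,"ay": 0,"az": -0.3}
    - {"dx": 0.54,"dy": -0.13,"dz": 0.3,"ax": 0,"ay": 0,"az": -0.3}
    - {"dx": 0.54,"dy": -0.13,"dz": 0.3,"ax": 0,"ay": 0,"az": -0.3}

```text
time_s: 12.7
eef_pos: [0.5767, 0.2733, 0.1613]
orientation: [0.722, 0.692, -0.001, -0.0]
contact_force: [0.4, 0.1, -0.1]
finger_gap: 0.0444
```

```bash
python3 - <<'E'
from h import *
from station import ctrl
s=ctrl.sense()
print(s["eef_pos"],s["finger_gap"],togo(s,(.5786,.272,.09),87.4))
E
```

```text
[0.57674136 0.27325731 0.16127541] 0.04437780638273585 (array([-0.03,  0.05,  1.78]), 'heading', np.float64(87.6), 'az=0.2')
```

Request:
carry_out:
  deltas:
    - {"dx": -0.03,"dy": 0.03,"dz": 0.4,"ax": 0,"ay": 0,"az": 0}
    - {"dx": -0.03,"dy": 0.03,"dz": 0.8,"ax": 0,"ay": 0,"az": 0}
    - {"dx": -0.03,"dy": 0.03,"dz": 1.2,"ax": 0,"ay": 0,"az": 0}
    - {"dx": -0.03,"dy": 0.03,"dz": 1.6,"ax": 0,"ay": 0,"az": 0}
    - {"dx": -0.03,"dy": 0.03,"dz": 1.7,"ax": 0,"ay": 0,"az": 0}

```text
time_s: 13.2
eef_pos: [0.5764, 0.2712, 0.0908]
orientation: [0.722, 0.692, -0.003, -0.001]
contact_force: [-0.5, 0.6, -0.9]
finger_gap: 0.0446
```

Request:
carry_out:
  deltas:
    - {"dx": 0,"dy": 0,"dz": 0,"ax": 0,"ay": 0,"az": 0}
    - {"dx": 0,"dy": 0,"dz": 0,"ax": 0,"ay": 0,"az": 0}
    - {"dx": 0,"dy": 0,"dz": 0,"ax": 0,"ay": 0,"az": 0}

```text
time_s: 13.5
eef_pos: [0.5793, 0.2732, 0.0956]
orientation: [0.722, 0.692, 0.001, 0.0]
contact_force: [-0.2, 0.5, -1.0]
finger_gap: 0.0445
```

```bash
python3 - <<'E'
from h import *
s,c=snap("wrist","w8")
print(s["eef_pos"],s["contact_force"],togo(s,(.5786,.272,.07),87.4))
i=cv2.imread("pics/w8.png")
cv2.imwrite("pics/w8c.png",cv2.resize(i[100:300,160:400],None,fx=3,fy=3,interpolation=2))
E
```

```text
[0.57926556 0.27324258 0.09558067] [-0.24070488  0.4640958  -1.04688238] (array([-0.03, -0.02,  0.64]), 'heading', np.float64(87.6), 'az=0.2')
```

View pics/w8c.png

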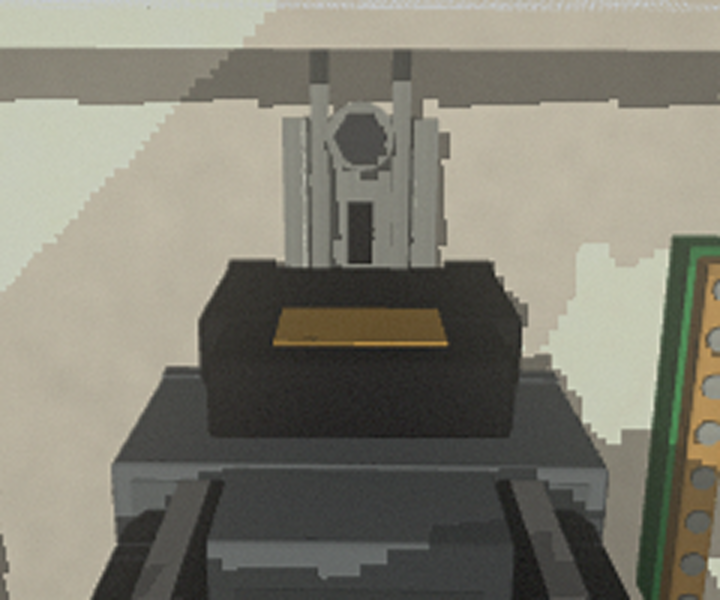

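Request:
carry_out:
  deltas:
    - {"dx": -0.03,"dy": -0.02,"dz": 0.15,"ax": 0,"ay": 0,"az": 0}
    - {"dx": -0.03,"dy": -0.02,"dz": 0.3,"ax": 0,"ay": 0,"az": 0}
    - {"dx": -0.03,"dy": -0.02,"dz": 0.42,"ax": 0,"ay": 0,"az": 0}
    - {"dx": -0.03,"dy": -0.02,"dz": 0.42,"ax": 0,"ay": 0,"az": 0}

```text
time_s: 13.95
eef_pos: [0.5768, 0.2708, 0.0763]
orientation: [0.722, 0.692, -0.001, -0.0]
contact_force: [-0.4, 0.1, -0.5]
finger_gap: 0.0448
```

Request:
carry_out:
  deltas:
    - {"dx": 0,"dy": 0,"dz": 0.1,"ax": 0,"ay": 0,"az": 0}
    - {"dx": 0,"dy": 0,"dz": 0.2,"ax": 0,"ay": 0,"az": 0}
    - {"dx": 0,"dy": 0,"dz": 0.2,"ax": 0,"ay": 0,"az": 0}

```text
time_s: 14.25
eef_pos: [0.5779, 0.2719, 0.0699]
orientation: [0.722, 0.692, 0.0, -0.0]
contact_force: [0.2, 1.2, 1.2]
finger_gap: 0.0442
```

Request:
carry_out:
  deltas:
    - {"dx": 0,"dy": 0,"dz": 0.05,"ax": 0,"ay": 0,"az": 0}
    - {"dx": 0,"dy": 0,"dz": 0.05,"ax": 0,"ay": 0,"az": 0}

```text
time_s: 14.45
eef_pos: [0.578, 0.2721, 0.0698]
orientation: [0.722, 0.692, 0.0, 0.0]
contact_force: [-3.8, -2.1, 8.7]
finger_gap: 0.0443
```

Request:
carry_out:
  deltas:
    - {"dx": 0,"dy": 0,"dz": 0,"ax": 0,"ay": 0,"az": 0}
    - {"dx": 0,"dy": 0,"dz": 0,"ax": 0,"ay": 0,"az": 0}
    - {"dx": 0,"dy": 0,"dz": 0,"ax": 0,"ay": 0,"az": 0}
  grip: 0.46

```text
time_s: 14.75
eef_pos: [0.5775, 0.2712, 0.0673]
orientation: [0.722, 0.692, -0.0, -0.0]
contact_force: [-0.4, 0.1, -0.9]
finger_gap: 0.0623
```

Request:
carry_out:
  deltas:
    - {"dx": 0,"dy": 0,"dz": -0.6,"ax": 0,"ay": 0,"az": 0}
    - {"dx": 0,"dy": 0,"dz": -1.5,"ax": 0,"ay": 0,"az": 0}
    - {"dx": -0.8,"dy": 0,"dz": -2.5,"ax": 0,"ay": 0,"az": 0}
    - {"dx": -1.9,"dy": 0,"dz": -3.5,"ax": 0,"ay": 0,"az": 0}
    - {"dx": -2.2,"dy": 0,"dz": -4.0,"ax": 0,"ay": 0,"az": 0}

```text
time_s: 15.25
eef_pos: [0.5749, 0.1799, 0.2293]
orientation: [0.723, 0.691, -0.0, 0.001]
contact_force: [1.0, -0.1, 0.2]
finger_gap: 0.0623
```

```bash
python3 - <<'E'
from h import *
s,c=snap("wrist","w9")
print(s["eef_pos"],togo(s,(.46,-.19,.20),87.4))
i=cv2.imread("pics/w9.png")
cv2.imwrite("pics/w9c.png",cv2.resize(i[60:260,160:400],None,fx=3,fy=3,interpolation=2))
E
```

```text
[0.57487229 0.1799129  0.22929122] (array([-9.37, -2.45,  0.75]), 'heading', np.float64(87.4), 'az=0.0')
```

View pics/w9c.png

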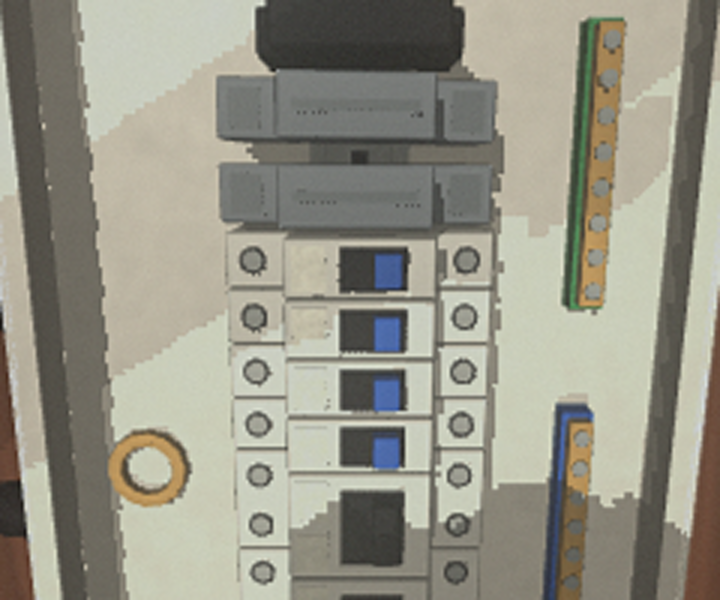

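Request:
carry_out:
  deltas:
    - {"dx": -1.1,"dy": -0.3,"dz": 0,"ax": 0,"ay": 0,"az": 0}
    - {"dx": -2.2,"dy": -0.7,"dz": 0,"ax": 0,"ay": 0,"az": 0}
    - {"dx": -3.3,"dy": -1.1,"dz": 0,"ax": 0,"ay": 0,"az": 0}
    - {"dx": -4.4,"dy": -1.5,"dz": 0,"ax": 0,"ay": 0,"az": 0}
    - {"dx": -5.5,"dy": -1.9,"dz": 0,"ax": 0,"ay": 0,"az": 0}
  grip: -1

```text
time_s: 15.8
eef_pos: [0.4877, -0.0346, 0.2273]
orientation: [0.722, 0.692, -0.0, 0.0]
contact_force: [1.3, -0.9, 0.7]
finger_gap: 0.0001
```

Request:
carry_out:
  deltas:
    - {"dx": -1.1,"dy": -0.4,"dz": 0.2,"ax": 0,"ay": 0,"az": 0.5}
    - {"dx": -2.2,"dy": -0.8,"dz": 0.4,"ax": 0,"ay": 0,"az": 1}
    - {"dx": -3.1,"dy": -1.1,"dz": 0.7,"ax": 0,"ay": 0,"az": 1.6}
    - {"dx": -3.5,"dy": -1.1,"dz": 0.8,"ax": 0,"ay": 0,"az": 1.6}
    - {"dx": -3.5,"dy": -1.1,"dz": 0.8,"ax": 0,"ay": 0,"az": 1.6}

```text
time_s: 16.3
eef_pos: [0.4379, -0.1734, 0.1947]
orientation: [0.733, 0.68, -0.0, -0.001]
contact_force: [0.2, 0.0, 0.9]
finger_gap: 0.0002
```

```bash
python3 - <<'E'
from h import *
s,c=snap("wrist","w10")
print(s["eef_pos"],s["finger_gap"],togo(s,(.442,-.193,.085),85.8))
E
```

```text
[ 0.43785344 -0.17338975  0.19466283] 0.00019357342524393623 (array([-0.48,  0.14,  2.74]), 'heading', np.float64(85.7), 'az=-0.1')
```

View pics/w10.png

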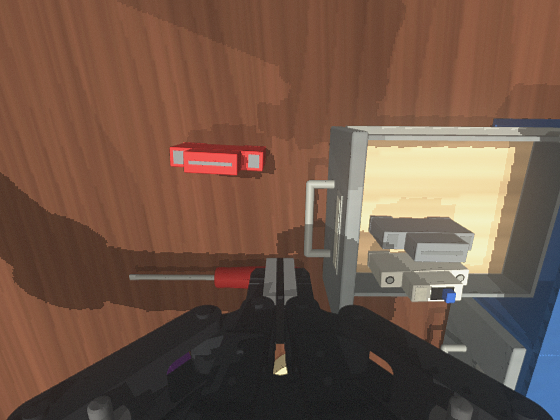

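Request:
carry_out:
  deltas:
    - {"dx": -0.3,"dy": 0.1,"dz": 0.7,"ax": 0,"ay": 0,"az": 0}
    - {"dx": -0.48,"dy": 0.14,"dz": 1.4,"ax": 0,"ay": 0,"az": 0}
    - {"dx": -0.48,"dy": 0.14,"dz": 2.1,"ax": 0,"ay": 0,"az": 0}
    - {"dx": -0.48,"dy": 0.14,"dz": 2.7,"ax": 0,"ay": 0,"az": 0}
    - {"dx": -0.48,"dy": 0.14,"dz": 2.7,"ax": 0,"ay": 0,"az": 0}

```text
time_s: 16.85
eef_pos: [0.4421, -0.1866, 0.0851]
orientation: [0.73, 0.684, -0.0, -0.003]
contact_force: [-0.7, 0.1, 0.3]
finger_gap: -0.0002
```

Request:
carry_out:
  deltas:
    - {"dx": 0,"dy": 0.25,"dz": 0,"ax": 0,"ay": 0,"az": 0}
    - {"dx": 0,"dy": 0.5,"dz": 0,"ax": 0,"ay": 0,"az": 0}
    - {"dx": 0,"dy": 0.7,"dz": 0,"ax": 0,"ay": 0,"az": 0}
    - {"dx": 0,"dy": 0.9,"dz": 0,"ax": 0,"ay": 0,"az": 0}
    - {"dx": 0,"dy": 1.1,"dz": 0,"ax": 0,"ay": 0,"az": 0}

```text
time_s: 17.35
eef_pos: [0.4882, -0.1939, 0.0884]
orientation: [0.731, 0.682, 0.0, 0.0]
contact_force: [-0.9, -0.0, 1.1]
finger_gap: 0.0001
```

Request:
carry_out:
  deltas:
    - {"dx": 0,"dy": 0.2,"dz": 0,"ax": 0,"ay": 0,"az": 0}
    - {"dx": 0,"dy": 0.4,"dz": 0,"ax": 0,"ay": 0,"az": 0}
    - {"dx": 0,"dy": 0.6,"dz": 0,"ax": 0,"ay": 0,"az": 0}
    - {"dx": 0,"dy": 0.8,"dz": 0,"ax": 0,"ay": 0,"az": 0}
    - {"dx": 0,"dy": 1.0,"dz": 0,"ax": 0,"ay": 0,"az": 0}

```text
time_s: 17.85
eef_pos: [0.5275, -0.197, 0.0876]
orientation: [0.731, 0.682, -0.0, 0.0]
contact_force: [-1.7, -1.3, 0.9]
finger_gap: 0.0
```

```bash
python3 - <<'E'
from h import *
s,c=snap("wrist","w11")
print(s["eef_pos"],s["contact_force"],togo(s,(.642,-.205,.085),85.8))
E
```

```text
[ 0.52752131 -0.19698124  0.08757634] [-1.7168721  -1.30433612  0.86184161] (array([0.  , 2.87, 0.06]), 'heading', np.float64(86.0), 'az=0.2')
```

View pics/w11.png

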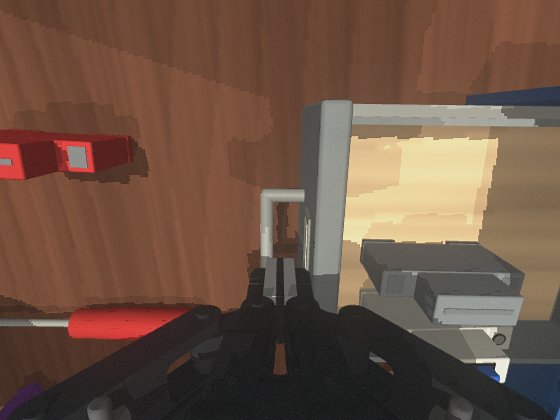

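Request:
carry_out:
  deltas:
    - {"dx": 0,"dy": 0.2,"dz": 0,"ax": 0,"ay": 0,"az": 0}
    - {"dx": 0,"dy": 0.4,"dz": 0,"ax": 0,"ay": 0,"az": 0}
    - {"dx": 0,"dy": 0.6,"dz": 0,"ax": 0,"ay": 0,"az": 0}
    - {"dx": 0,"dy": 0.8,"dz": 0,"ax": 0,"ay": 0,"az": 0}
    - {"dx": 0,"dy": 1.0,"dz": 0,"ax": 0,"ay": 0,"az": 0}

```text
time_s: 18.4
eef_pos: [0.5674, -0.1996, 0.0875]
orientation: [0.731, 0.682, -0.0, -0.0]
contact_force: [-0.8, -0.4, -0.3]
finger_gap: 0.0001
```

Request:
carry_out:
  deltas:
    - {"dx": 0,"dy": 0.2,"dz": 0,"ax": 0,"ay": 0,"az": 0}
    - {"dx": 0,"dy": 0.4,"dz": 0,"ax": 0,"ay": 0,"az": 0}
    - {"dx": 0,"dy": 0.6,"dz": 0,"ax": 0,"ay": 0,"az": 0}
    - {"dx": 0,"dy": 0.8,"dz": 0,"ax": 0,"ay": 0,"az": 0}
    - {"dx": 0,"dy": 1.0,"dz": 0,"ax": 0,"ay": 0,"az": 0}

```text
time_s: 18.9
eef_pos: [0.6075, -0.2023, 0.0877]
orientation: [0.731, 0.682, -0.0, 0.0]
contact_force: [-0.7, -0.4, -0.5]
finger_gap: -0.0001
```

Request:
carry_out:
  deltas:
    - {"dx": 0,"dy": 0.15,"dz": 0,"ax": 0,"ay": 0,"az": 0}
    - {"dx": 0,"dy": 0.3,"dz": 0,"ax": 0,"ay": 0,"az": 0}
    - {"dx": 0,"dy": 0.4,"dz": 0,"ax": 0,"ay": 0,"az": 0}
    - {"dx": 0,"dy": 0.5,"dz": 0,"ax": 0,"ay": 0,"az": 0}
    - {"dx": 0,"dy": 0.6,"dz": 0,"ax": 0,"ay": 0,"az": 0}

```text
time_s: 19.4
eef_pos: [0.6278, -0.2036, 0.0877]
orientation: [0.731, 0.682, -0.003, -0.003]
contact_force: [-13.7, 1.3, 12.1]
finger_gap: -0.0
```

Request:
carry_out:
  deltas:
    - {"dx": 0,"dy": 0.1,"dz": 0,"ax": 0,"ay": 0,"az": 0}
    - {"dx": 0,"dy": 0.2,"dz": 0,"ax": 0,"ay": 0,"az": 0}
    - {"dx": 0,"dy": 0.2,"dz": 0,"ax": 0,"ay": 0,"az": 0}

```text
time_s: 19.7
eef_pos: [0.6277, -0.2036, 0.0879]
orientation: [0.732, 0.681, -0.009, -0.01]
contact_force: [-24.6, 2.7, 20.6]
finger_gap: 0.0001
```

```bash
python3 - <<'E'
from h import *
s,c=snap("wrist","w12");print(s["eef_pos"],s["contact_force"])
snap("top","t12");snap("scene","s12")
i=cv2.imread("pics/t12.png")
a=cv2.resize(i[75:265,330:500],None,fx=3,fy=3,interpolation=2);cv2.imwrite("pics/t12c.png",a)
E
```

```text
[ 0.6276978  -0.2035872   0.08785053] [-24.59385611   2.65644402  20.55477207]
```

View pics/w12.png

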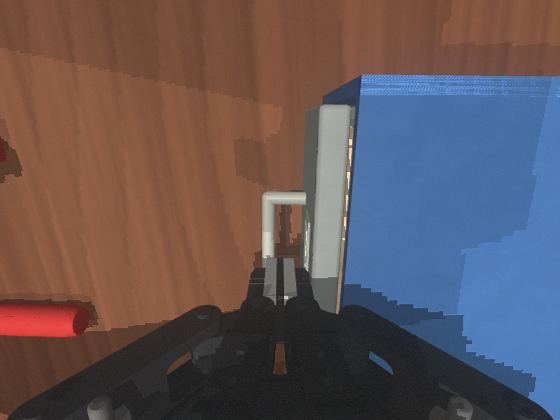

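View pics/t12c.png

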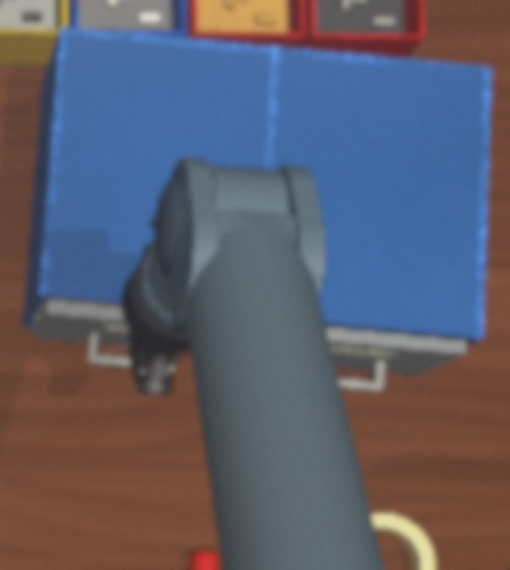

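Request:
carry_out:
  deltas:
    - {"dx": 0,"dy": -0.4,"dz": 0,"ax": 0,"ay": 0,"az": 0}
    - {"dx": 0,"dy": -1.0,"dz": 0,"ax": 0,"ay": 0,"az": 0}
    - {"dx": 0,"dy": -1.4,"dz": -0.5,"ax": 0,"ay": 0,"az": 0}
    - {"dx": 0,"dy": -1.4,"dz": -1.0,"ax": 0,"ay": 0,"az": 0}

```text
time_s: 20.25
eef_pos: [0.5806, -0.1999, 0.1271]
orientation: [0.731, 0.682, -0.001, -0.001]
contact_force: [0.9, -0.9, -0.2]
finger_gap: -0.0004
```

```bash
python3 - <<'E'
from h import *
s,c=snap("wrist","w13");print(s["eef_pos"],s["contact_force"],s["joint_pos"].round(2))
snap("scene","s13")
i=cv2.imread("pics/s13.png")
a=cv2.resize(i[150:310,100:300],None,fx=3,fy=3,interpolation=2);cv2.imwrite("pics/s13c.png",a)
E
```

```text
[ 0.58060133 -0.19986999  0.12714351] [ 0.93981657 -0.860418   -0.23680073] [ 0.59  0.46 -0.41  1.75  0.21  0.97  0.03]
```

View pics/w13.png

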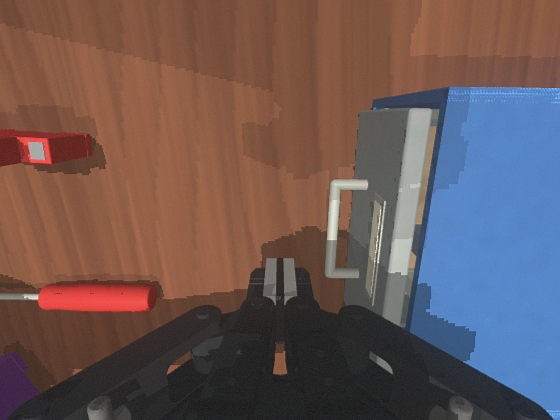

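View pics/s13c.png

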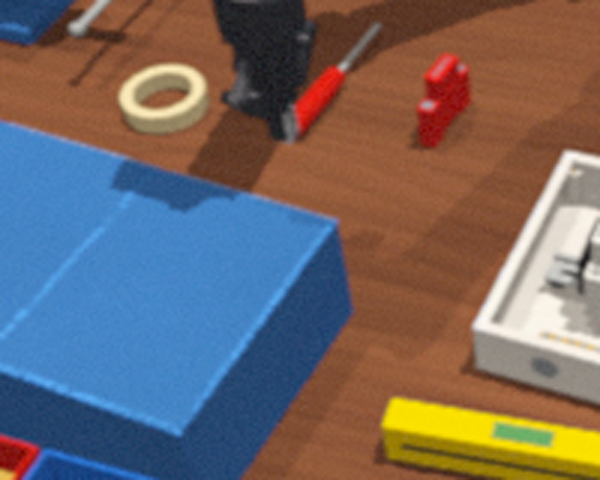

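Request:
carry_out:
  deltas:
    - {"dx": 0,"dy": 0,"dz": -0.3,"ax": 0,"ay": 0,"az": 8}
    - {"dx": 0,"dy": 0,"dz": -0.5,"ax": 0,"ay": 0,"az": 16}
    - {"dx": 0,"dy": 0,"dz": -0.5,"ax": 0,"ay": 0,"az": 24}
    - {"dx": 0,"dy": 0,"dz": -0.5,"ax": 0,"ay": 0,"az": 32}
    - {"dx": 0,"dy": 0,"dz": -0.5,"ax": 0,"ay": 0,"az": 40}

```text
time_s: 20.85
eef_pos: [0.5839, -0.1998, 0.1471]
orientation: [0.921, 0.389, 0.001, -0.0]
contact_force: [0.1, 0.0, 0.7]
finger_gap: -0.0001
```

Request:
carry_out:
  deltas:
    - {"dx": 0,"dy": 0,"dz": 0,"ax": 0,"ay": 0,"az": 8}
    - {"dx": 0,"dy": 0,"dz": 0,"ax": 0,"ay": 0,"az": 16}
    - {"dx": 0,"dy": 0,"dz": 0,"ax": 0,"ay": 0,"az": 24}
    - {"dx": 0,"dy": 0,"dz": 0,"ax": 0,"ay": 0,"az": 32}
    - {"dx": 0,"dy": 0,"dz": 0,"ax": 0,"ay": 0,"az": 40}

```text
time_s: 21.35
eef_pos: [0.5839, -0.1997, 0.1468]
orientation: [0.999, 0.05, 0.0, -0.0]
contact_force: [-0.0, -0.4, 0.8]
finger_gap: -0.0
```

Request:
carry_out:
  deltas:
    - {"dx": 0,"dy": 0,"dz": 0,"ax": 0,"ay": 0,"az": 5}
    - {"dx": 0,"dy": 0,"dz": 0,"ax": 0,"ay": 0,"az": 10}
    - {"dx": 0,"dy": 0,"dz": 0,"ax": 0,"ay": 0,"az": 10}

```text
time_s: 21.65
eef_pos: [0.5837, -0.1997, 0.1469]
orientation: [0.999, -0.034, 0.0, -0.0]
contact_force: [-0.5, -0.6, 0.6]
finger_gap: 0.0002
```

```bash
python3 - <<'E'
from h import *
s,c=snap("wrist","w14");print(s["eef_pos"],togo(s,(.595,-.201,.09),-4.2))
E
```

```text
[ 0.5837243  -0.19969124  0.14693349] (array([0.28, 0.01, 1.42]), 'heading', np.float64(-3.9), 'az=0.3')
```

View pics/w14.png

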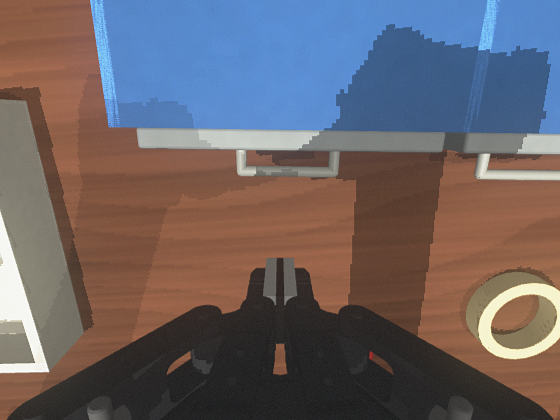

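```bash
python3 - <<'E'
from h import *
i=cv2.imread("pics/w14.png")
cv2.imwrite("pics/w14c.png",cv2.resize(i[110:190,370:560],None,fx=4,fy=4,interpolation=2))
cv2.imwrite("pics/w14d.png",cv2.resize(i[110:190,90:290],None,fx=4,fy=4,interpolation=2))
E
```

```text
(no output)
```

View pics/w14c.png

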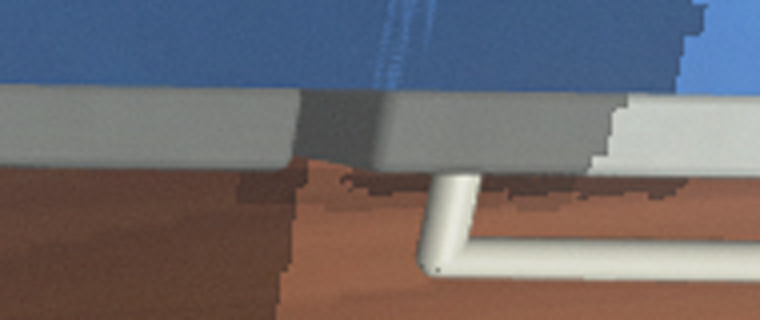

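View pics/w14d.png

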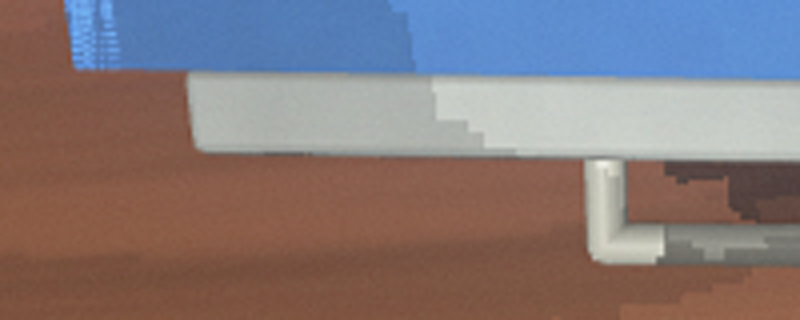

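Request:
carry_out:
  deltas:
    - {"dx": -0.1,"dy": 0,"dz": -1.0,"ax": 0,"ay": 0,"az": -8}
    - {"dx": -0.1,"dy": -0.5,"dz": -1.8,"ax": 0,"ay": 0,"az": -16}
    - {"dx": -0.1,"dy": -1.3,"dz": -2.3,"ax": 0,"ay": 0,"az": -24}
    - {"dx": -0.2,"dy": -2.4,"dz": -2.5,"ax": 0,"ay": 0,"az": -32}
    - {"dx": -0.2,"dy": -3.5,"dz": -2.5,"ax": 0,"ay": 0,"az": -40}

```text
time_s: 22.2
eef_pos: [0.5862, -0.0594, 0.25]
orientation: [0.95, 0.312, 0.002, 0.001]
contact_force: [0.8, -0.1, 0.8]
finger_gap: 0.0004
```

```bash
python3 - <<'E'
from h import *
from station import ctrl
s=ctrl.sense();print(s["eef_pos"],togo(s,(.582,.325,.22),87.4))
E
```

```text
[ 0.58624946 -0.05944565  0.25003336] (array([ 5.61, -7.81,  0.75]), 'heading', np.float64(36.3), 'az=-51.1')
```

Request:
carry_out:
  deltas:
    - {"dx": 0.6,"dy": -0.9,"dz": 0,"ax": 0,"ay": 0,"az": -8}
    - {"dx": 1.2,"dy": -1.8,"dz": 0,"ax": 0,"ay": 0,"az": -16}
    - {"dx": 1.9,"dy": -2.7,"dz": 0,"ax": 0,"ay": 0,"az": -24}
    - {"dx": 2.6,"dy": -3.6,"dz": 0,"ax": 0,"ay": 0,"az": -32}
    - {"dx": 3.2,"dy": -4.5,"dz": 0,"ax": 0,"ay": 0,"az": -40}

```text
time_s: 22.7
eef_pos: [0.5828, 0.1631, 0.2477]
orientation: [0.786, 0.619, 0.001, -0.0]
contact_force: [0.0, -0.3, 0.4]
finger_gap: 0.0001
```

```bash
python3 - <<'E'
from h import *
from station import ctrl
s=ctrl.sense();print(s["eef_pos"],togo(s,(.582,.325,.18),87.4))
E
```

```text
[0.58275407 0.16305189 0.24770086] (array([ 3.93, -0.97,  1.7 ]), 'heading', np.float64(76.5), 'az=-10.9')
```

Request:
carry_out:
  deltas:
    - {"dx": 1.1,"dy": -0.2,"dz": 0.3,"ax": 0,"ay": 0,"az": -4}
    - {"dx": 2.2,"dy": -0.5,"dz": 0.7,"ax": 0,"ay": 0,"az": -8}
    - {"dx": 3.2,"dy": -0.8,"dz": 1.2,"ax": 0,"ay": 0,"az": -10.5}
    - {"dx": 3.8,"dy": -0.9,"dz": 1.6,"ax": 0,"ay": 0,"az": -10.5}
    - {"dx": 3.8,"dy": -0.9,"dz": 1.6,"ax": 0,"ay": 0,"az": -10.5}

```text
time_s: 23.2
eef_pos: [0.5802, 0.3228, 0.1804]
orientation: [0.725, 0.689, -0.001, -0.003]
contact_force: [-0.4, -0.1, -0.5]
finger_gap: 0.0001
```

Request:
carry_out:
  deltas:
    - {"dx": 0,"dy": 0,"dz": 0,"ax": 0,"ay": 0,"az": 0}
    - {"dx": 0,"dy": 0,"dz": 0,"ax": 0,"ay": 0,"az": 0}

```text
time_s: 23.4
eef_pos: [0.5857, 0.3151, 0.1841]
orientation: [0.729, 0.685, 0.0, 0.001]
contact_force: [0.1, -0.3, 0.6]
finger_gap: -0.0002
```

```bash
python3 - <<'E'
from h import *
s,c=snap("wrist","w15");print(s["eef_pos"],togo(s,(.581,.325,.075),87.4))
E
```

```text
[0.58565116 0.31513917 0.18413311] (array([ 0.24, -0.14,  2.73]), 'heading', np.float64(86.4), 'az=-1.0')
```

View pics/w15.png

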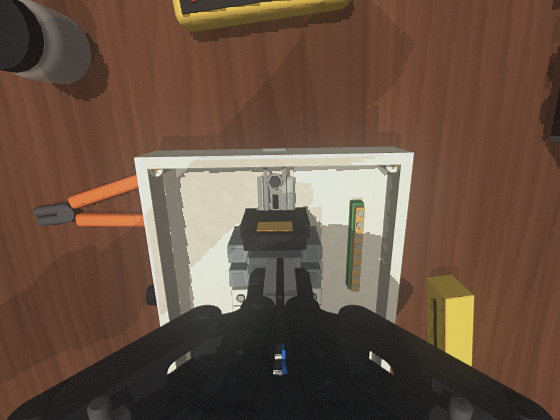

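Request:
carry_out:
  deltas:
    - {"dx": 0.3,"dy": -0.12,"dz": 0.3,"ax": 0,"ay": 0,"az": -1}
    - {"dx": 0.3,"dy": -0.12,"dz": 1.0,"ax": 0,"ay": 0,"az": -1}
    - {"dx": 0.3,"dy": -0.12,"dz": 1.4,"ax": 0,"ay": 0,"az": -1}
    - {"dx": 0.3,"dy": -0.12,"dz": 1.4,"ax": 0,"ay": 0,"az": -1}

```text
time_s: 23.85
eef_pos: [0.578, 0.327, 0.1238]
orientation: [0.722, 0.691, -0.004, -0.001]
contact_force: [-1.1, -0.4, -0.3]
finger_gap: 0.0003
```

```bash
python3 - <<'E'
from h import *
s,c=snap("wrist","w16");print(s["eef_pos"],togo(s,(.581,.325,.075),87.4))
i=cv2.imread("pics/w16.png")
cv2.imwrite("pics/w16c.png",cv2.resize(i[130:330,160:400],None,fx=3,fy=3,interpolation=2))
E
```

```text
[0.57799358 0.32695792 0.12382838] (array([-0.04,  0.08,  1.22]), 'heading', np.float64(87.5), 'az=0.1')
```

View pics/w16c.png

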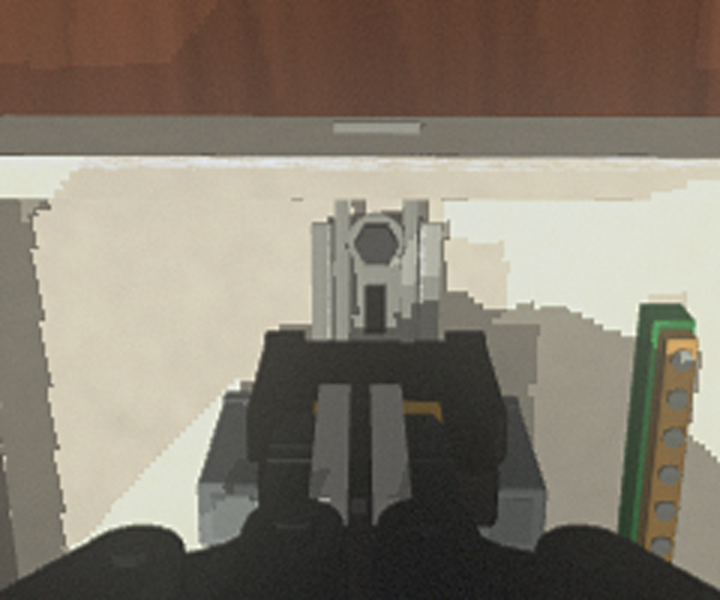

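```bash
python3 - <<'E'
from h import *
d=load("pics/w16.npz");E=ext(d,d)
f=lambda q:np.array(q)/3.+[160,130]
P=lambda q,z:ray(d,E,f(q),z).round(4).tolist()
print(P([(430,420)],.093),P([(430,402)],.083),P([(268,332),(485,332)],.067), "tips",P([(315,385),(410,385)],.124))
d=load("pics/w15.npz");E=ext(d,d)
print(ray(d,E,[(274,232),(274,222)],.093),ray(d,E,[(274,222)],.08))
E
```

```text
[[0.5904, 0.3115, 0.093]] [[0.591, 0.3104, 0.083]] [[0.5554, 0.3214, 0.067], [0.6048, 0.3194, 0.067]] tips [[0.5698, 0.3353, 0.124], [0.5855, 0.3346, 0.124]]
[[0.57920562 0.30243363 0.093     ]
 [0.57977833 0.31081912 0.093     ]] [[0.57926923 0.30632731 0.08      ]]
```

Request:
carry_out:
  deltas:
    - {"dx": 0.25,"dy": 0.08,"dz": 0,"ax": 0,"ay": 0,"az": 0}
    - {"dx": 0.25,"dy": 0.08,"dz": 0,"ax": 0,"ay": 0,"az": 0}
    - {"dx": 0.25,"dy": 0.08,"dz": 0.4,"ax": 0,"ay": 0,"az": 0}
    - {"dx": 0.25,"dy": 0.08,"dz": 0.8,"ax": 0,"ay": 0,"az": 0}
    - {"dx": 0.25,"dy": 0.08,"dz": 1.0,"ax": 0,"ay": 0,"az": 0}

```text
time_s: 24.4
eef_pos: [0.5824, 0.3375, 0.0846]
orientation: [0.722, 0.691, -0.002, -0.0]
contact_force: [-0.2, 0.1, -0.5]
finger_gap: -0.0
```

Request:
carry_out:
  deltas:
    - {"dx": 0,"dy": 0,"dz": 0.1,"ax": 0,"ay": 0,"az": 0}
    - {"dx": 0,"dy": 0,"dz": 0.1,"ax": 0,"ay": 0,"az": 0}

```text
time_s: 24.6
eef_pos: [0.5831, 0.3382, 0.0821]
orientation: [0.722, 0.691, -0.001, -0.0]
contact_force: [-0.4, 0.2, -0.0]
finger_gap: -0.0001
```

```bash
python3 - <<'E'
from h import *
s,c=snap("wrist","w17");print(s["eef_pos"],s["contact_force"],togo(s,(.580,.325,.075),87.4))
i=cv2.imread("pics/w17.png")
cv2.imwrite("pics/w17c.png",cv2.resize(i[130:330,160:400],None,fx=3,fy=3,interpolation=2))
E
```

```text
[0.5830764  0.33819311 0.08211674] [-0.35771943  0.20857422 -0.04032391] (array([-0.33, -0.06,  0.18]), 'heading', np.float64(87.5), 'az=0.1')
```

View pics/w17c.png

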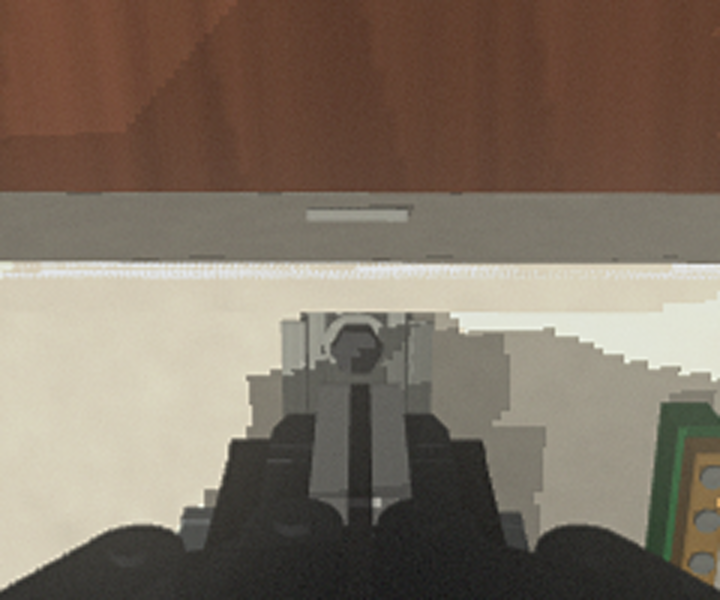

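Request:
carry_out:
  deltas:
    - {"dx": -0.15,"dy": -0.06,"dz": 0.15,"ax": 0,"ay": 0,"az": 0}
    - {"dx": -0.3,"dy": -0.06,"dz": 0.15,"ax": 0,"ay": 0,"az": 0}
    - {"dx": -0.4,"dy": -0.06,"dz": 0.15,"ax": 0,"ay": 0,"az": 0}
    - {"dx": -0.5,"dy": -0.06,"dz": 0.15,"ax": 0,"ay": 0,"az": 0}
    - {"dx": -0.6,"dy": -0.06,"dz": 0.15,"ax": 0,"ay": 0,"az": 0}

```text
time_s: 25.15
eef_pos: [0.5807, 0.3146, 0.0781]
orientation: [0.723, 0.691, 0.0, 0.0]
contact_force: [-0.1, 0.8, -0.4]
finger_gap: -0.0003
```

Request:
carry_out:
  deltas:
    - {"dx": -0.08,"dy": 0,"dz": 0,"ax": 0,"ay": 0,"az": 0}
    - {"dx": -0.16,"dy": 0,"dz": 0,"ax": 0,"ay": 0,"az": 0}
    - {"dx": -0.2,"dy": 0,"dz": 0,"ax": 0,"ay": 0,"az": 0}

```text
time_s: 25.45
eef_pos: [0.5804, 0.3075, 0.078]
orientation: [0.722, 0.692, 0.001, -0.0]
contact_force: [-0.2, 0.9, -0.0]
finger_gap: 0.0001
```

Slow, in small steps, watching the force.

Request:
carry_out:
  deltas:
    - {"dx": -0.05,"dy": 0,"dz": 0,"ax": 0,"ay": 0,"az": 0}
    - {"dx": -0.1,"dy": 0,"dz": 0,"ax": 0,"ay": 0,"az": 0}
    - {"dx": -0.15,"dy": 0,"dz": 0,"ax": 0,"ay": 0,"az": 0}

```text
time_s: 25.75
eef_pos: [0.5801, 0.3016, 0.078]
orientation: [0.722, 0.692, 0.001, -0.0]
contact_force: [2.2, 1.9, 0.1]
finger_gap: 0.0002
```

Request:
carry_out:
  deltas:
    - {"dx": -0.05,"dy": 0,"dz": 0,"ax": 0,"ay": 0,"az": 0}
    - {"dx": -0.1,"dy": 0,"dz": 0,"ax": 0,"ay": 0,"az": 0}
    - {"dx": -0.1,"dy": 0,"dz": 0,"ax": 0,"ay": 0,"az": 0}

```text
time_s: 26.05
eef_pos: [0.5799, 0.2973, 0.078]
orientation: [0.722, 0.691, 0.0, -0.0]
contact_force: [2.0, 2.1, -0.9]
finger_gap: -0.0005
```

Request:
carry_out:
  deltas:
    - {"dx": -0.05,"dy": 0,"dz": 0,"ax": 0,"ay": 0,"az": 0}
    - {"dx": -0.05,"dy": 0,"dz": 0,"ax": 0,"ay": 0,"az": 0}

```text
time_s: 26.25
eef_pos: [0.5799, 0.2973, 0.078]
orientation: [0.722, 0.692, 0.002, -0.001]
contact_force: [2.5, 5.2, -1.9]
finger_gap: -0.0001
```

Request:
carry_out:
  deltas:
    - {"dx": -0.05,"dy": 0,"dz": 0,"ax": 0,"ay": 0,"az": 0}
    - {"dx": -0.05,"dy": 0,"dz": 0,"ax": 0,"ay": 0,"az": 0}
    - {"dx": -0.05,"dy": 0,"dz": 0,"ax": 0,"ay": 0,"az": 0}

```text
time_s: 26.55
eef_pos: [0.5798, 0.2973, 0.0781]
orientation: [0.722, 0.692, 0.003, -0.002]
contact_force: [2.9, 8.8, -4.3]
finger_gap: 0.0001
```

Request:
carry_out:
  deltas:
    - {"dx": -0.05,"dy": 0,"dz": 0,"ax": 0,"ay": 0,"az": 0}
    - {"dx": -0.05,"dy": 0,"dz": 0,"ax": 0,"ay": 0,"az": 0}
    - {"dx": -0.05,"dy": 0,"dz": 0,"ax": 0,"ay": 0,"az": 0}

```text
time_s: 26.85
eef_pos: [0.5798, 0.2973, 0.0782]
orientation: [0.721, 0.693, 0.005, -0.002]
contact_force: [3.6, 9.8, -6.6]
finger_gap: 0.0001
```

```bash
python3 - <<'E'
from h import *
s,c=snap("wrist","w18");print(s["eef_pos"],s["contact_force"])
snap("top","t18");snap("scene","s18")
i=cv2.imread("pics/t18.png")
cv2.imwrite("pics/t18c.png",cv2.resize(i[80:270,150:500],None,fx=2.2,fy=2.2,interpolation=2))
i=cv2.imread("pics/s18.png")
cv2.imwrite("pics/s18c.png",cv2.resize(i[170:310,150:410],None,fx=3,fy=3,interpolation=2))
E
```

```text
[0.57984728 0.2972716  0.07815724] [ 3.59911286  9.76663301 -6.57216227]
```

View pics/s18c.png

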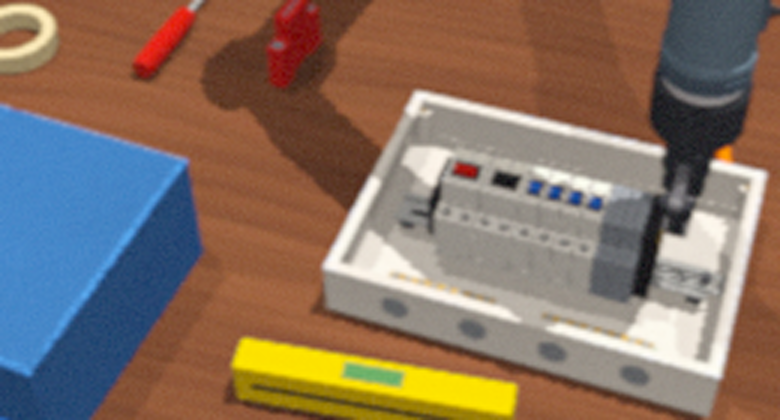

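View pics/t18c.png

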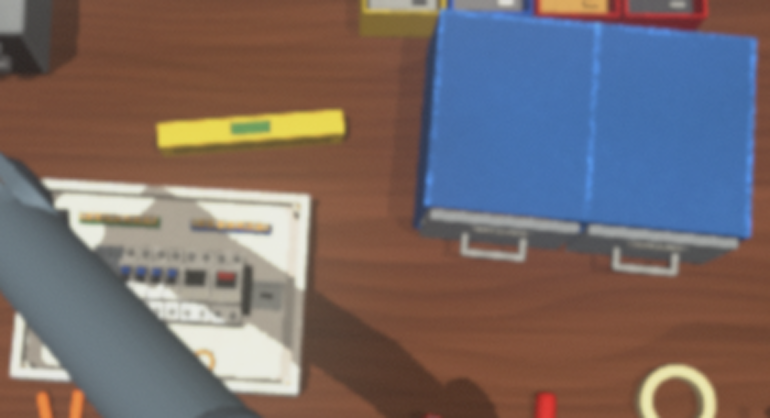

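Request:
carry_out:
  deltas:
    - {"dx": -0.06,"dy": 0,"dz": 0,"ax": 0,"ay": 0,"az": 0}
    - {"dx": -0.06,"dy": 0,"dz": 0,"ax": 0,"ay": 0,"az": 0}
    - {"dx": -0.06,"dy": 0,"dz": 0,"ax": 0,"ay": 0,"az": 0}
    - {"dx": -0.06,"dy": 0,"dz": 0,"ax": 0,"ay": 0,"az": 0}
    - {"dx": -0.06,"dy": 0,"dz": 0,"ax": 0,"ay": 0,"az": 0}

```text
time_s: 27.5
eef_pos: [0.5798, 0.2973, 0.0783]
orientation: [0.721, 0.693, 0.007, -0.003]
contact_force: [5.8, 12.3, -8.3]
finger_gap: 0.0001
```

Request:
carry_out:
  deltas:
    - {"dx": 0,"dy": 0,"dz": 0,"ax": 0,"ay": 0,"az": 0}
    - {"dx": 0,"dy": 0,"dz": 0,"ax": 0,"ay": 0,"az": 0}
    - {"dx": 0,"dy": 0,"dz": 0,"ax": 0,"ay": 0,"az": 0}
    - {"dx": 0,"dy": 0,"dz": 0,"ax": 0,"ay": 0,"az": 0}
    - {"dx": 0,"dy": 0,"dz": 0,"ax": 0,"ay": 0,"az": 0}

```text
time_s: 28.0
eef_pos: [0.5798, 0.2973, 0.0782]
orientation: [0.721, 0.693, 0.007, -0.003]
contact_force: [5.8, 13.2, -7.8]
finger_gap: 0.0001
```

Request:
carry_out:
  deltas:
    - {"dx": 0,"dy": 0,"dz": 0,"ax": 0,"ay": 0,"az": 0}
    - {"dx": 0,"dy": 0,"dz": 0,"ax": 0,"ay": 0,"az": 0}
    - {"dx": 0,"dy": 0,"dz": 0,"ax": 0,"ay": 0,"az": 0}
    - {"dx": 0,"dy": 0,"dz": 0,"ax": 0,"ay": 0,"az": 0}
    - {"dx": 0,"dy": 0,"dz": 0,"ax": 0,"ay": 0,"az": 0}

```text
time_s: 28.5
eef_pos: [0.5798, 0.2973, 0.0782]
orientation: [0.721, 0.693, 0.007, -0.003]
contact_force: [6.0, 13.3, -9.0]
finger_gap: -0.0002
```

```bash
python3 - <<'E'
from h import *
s,c=snap("wrist","w19");print(s["eef_pos"],s["contact_force"])
i=cv2.imread("pics/s18.png")
cv2.imwrite("pics/s18d.png",cv2.resize(i[220:285,320:400],None,fx=8,fy=8,interpolation=2))
i=cv2.imread("pics/w19.png")
cv2.imwrite("pics/w19c.png",cv2.resize(i[200:420,100:460],None,fx=2.2,fy=2.2,interpolation=2))
E
```

```text
[0.57982499 0.29730632 0.0782447 ] [ 5.97230824 13.34621627 -9.00658679]
```

View pics/s18d.png

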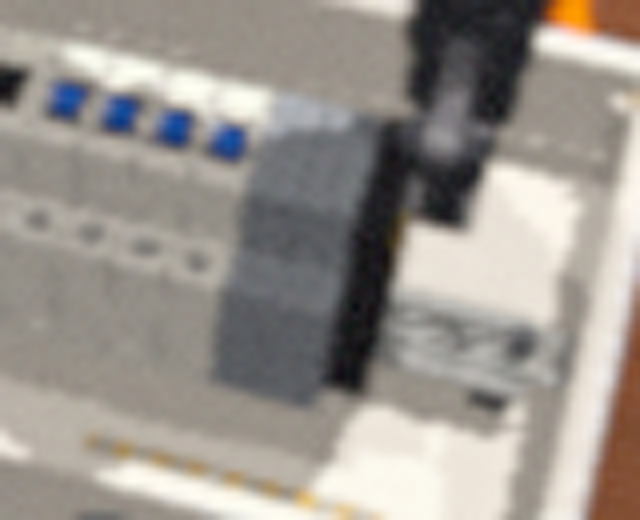

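View pics/w19c.png

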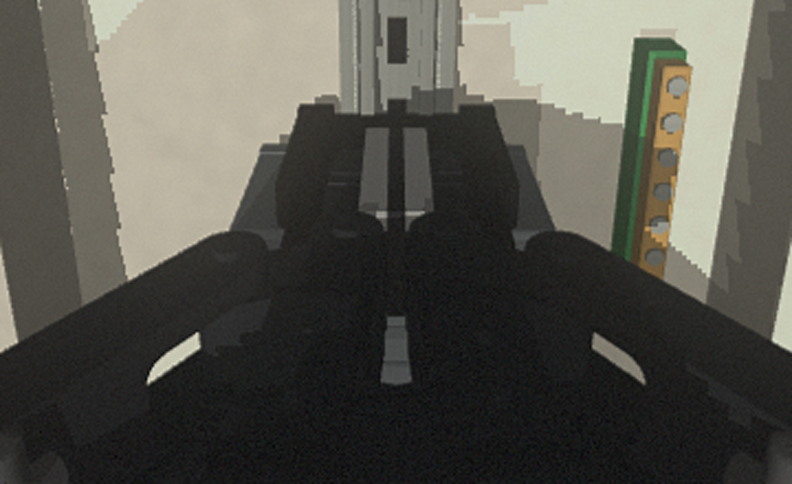

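```bash
python3 -c "
from station import ctrl
print(ctrl.close_job())"
```

```text
the job is handed in; nothing more can be done
None
```

I set two grey spacers on the rail against the breakers and closed the drawer on the third spacer and the spare breaker. I then slid the clamp up and handed in at about 28.5 s of robot time while still pressing on its back. The hand-in gave no verdict, so these are my own last checks.

- **Clamp:** the push read a steady 13 N along the rail for the last second, with the tool still. It stopped within about 2 mm of where two spacers should hold it, short of the slot end. The sensor also showed 6 N sideways and 9 N vertically, because the fingertips are tilted slightly against the clamp.
- **Spacers:** before the clamp push, the wrist view showed both seated on the rail, upright and square. The last scene picture shows breakers, two spacers and clamp in contact, with no visible gaps. I could only see the squeeze on the spacers and breakers this way and through the push force; I did not measure it directly.
- **Drawer:** it stayed home when I backed off, and its front is flush with the shut drawer to within about 1 mm. At the end of its push the force rose to about 25 N, with 20 N upwards. I first took this for a collision, turned the tool to push again, then saw it was already home and did not. I last saw the contents mid-push, both standing in the drawer.
- **Bystanders:** those I could see in the last views looked unmoved, but I did not measure them.

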